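# Turn the hone over and set up the knife-sharpening corner

## Task

Get the sharpening corner ready for fine work: slide open the clamp's red-finned jaw, turn the hone block over in the clamp so that its blue fine face, now underneath, is up, and slide the jaw shut on it again. Click the angle guide's sleeve round to the three-dot mark, and lay every paring knife that is out flat in the steel tray, lengthwise with the blades pointing away from you. Leave the oil bottle, salt and spice jars where they are.

Things in the scene. Friction and masses are not known exactly. Their poses are not given: they have to be found in the camera images.
- clamp: dark steel hone clamp, fixed: base x -60 to 130, width 50, top (hone rests on it) at z 20 mm. Origin on the table under the clamped hone's centre; jaws along its x. Fixed jaw face at x -18.2, 20 mm thick; sliding jaw on the +x side; both 44 mm wide, tops at z 36 (hone top 56), so the hone's ends overhang base by 7 mm and jaws by 10 mm at each side (y)
- jaw (a joint): sliding jaw, m: 0 = its face 18.2 mm from the clamp origin, shut on the hone; grows as it slides open along the clamp's +x to 0.042; can go to -0.03 if the hone is missing. Stays where left (about 4 N friction)
- jaw_fin (a point): top centre of the red fin on the sliding jaw, by which the jaw is moved: fin 12 mm thick along clamp x, 22 mm wide along clamp y, 24 mm tall above the jaw (z 36 to 60 mm), 68 mm from the clamp origin when shut
- hone: four-sided hone block, 64 mm along its x (black rubber ends, to be gripped), 36 x 36 mm in section, origin at its centre, 220 g. Orange coarse face looks along its +z, blue fine face along its -z, the other two long faces are grey. Starts clamped, orange up, blue underneath, its x along the clamp's y; a half turn about x (as two quarter turns, say) brings blue up
- hone_blue (a point): centre of the hone's blue face, 18 mm from the hone's centre along its -z
- guide: black round angle guide fixed to the island, 100 mm across, 22 mm high, with a slanted steel rest plate (90 mm wide, 58 mm high) at its +x side, 66 mm from the axis. Origin on the table on the sleeve's axis. Its scale has four marks of one, two, three and four white dots, on the -x side, 0.5 rad apart
- sleeve (a joint): angle sleeve, rad, counter-clockwise from above positive; clicks into four detents: -0.75 = one dot, -0.25 = two dots, 0.25 = three dots, 0.75 = four dots. Its red index line points to the guide's -x at 0
- sleeve_grip (a point): top centre of the knurled aluminium sleeve, 44 mm across, from 23 to 65 mm above the table, axis vertical: grip it across from above
- tray: steel knife tray fixed to the island, 215 mm (x) x 200 mm (y), walls 4 mm thick and 20 mm high, floor 5 mm above the table with a black liner. Origin on the table under its centre; its +x points away from the robot
- knife1: red-handled paring knife in a blade guard, 162 mm long, lying along its x, blade to +x. Body origin 50 mm above the underside. Handle x -74 to 14 mm, 18 mm wide, 14 mm high: grip across its width at x -20 to 0 (centre of mass near 0). Guarded blade x 14 to 88, 20 mm wide, 9 mm high. 70 g. May be absent
- knife1_mid (a point): middle of the red knife, on its underside (50 mm below its body origin)
- knife1_tip (a point): tip of the red knife's guarded blade, at x = 85 mm, 7 mm above its underside
- knife2: green-handled paring knife in a blade guard, 162 mm long, lying along its x, blade to +x. Body origin 50 mm above the underside. Handle x -74 to 14 mm, 18 mm wide, 14 mm high: grip across its width at x -20 to 0 (centre of mass near 0). Guarded blade x 14 to 88, 20 mm wide, 9 mm high. 70 g. May be absent
- knife2_mid (a point): middle of the green knife, on its underside (50 mm below its body origin)
- knife2_tip (a point): tip of the green knife's guarded blade, at x = 85 mm, 7 mm above its underside
- knife3: yellow-handled paring knife in a blade guard, 162 mm long, lying along its x, blade to +x. Body origin 50 mm above the underside. Handle x -74 to 14 mm, 18 mm wide, 14 mm high: grip across its width at x -20 to 0 (centre of mass near 0). Guarded blade x 14 to 88, 20 mm wide, 9 mm high. 70 g. May be absent
- knife3_mid (a point): middle of the yellow knife, on its underside (50 mm below its body origin)
- knife3_tip (a point): tip of the yellow knife's guarded blade, at x = 85 mm, 7 mm above its underside
- knife4: black-handled paring knife in a blade guard, 162 mm long, lying along its x, blade to +x. Body origin 50 mm above the underside. Handle x -74 to 14 mm, 18 mm wide, 14 mm high: grip across its width at x -20 to 0 (centre of mass near 0). Guarded blade x 14 to 88, 20 mm wide, 9 mm high. 70 g. May be absent
- knife4_mid (a point): middle of the black knife, on its underside (50 mm below its body origin)
- knife4_tip (a point): tip of the black knife's guarded blade, at x = 85 mm, 7 mm above its underside
- oil: amber oil bottle 38 mm across, 105 mm tall, loose bystander: leave it alone; origin at the centre of its underside
- salt: clear jar 48 mm across, 70 mm tall, loose bystander: leave it alone; origin at the centre of its underside
- spice: small amber spice jar with red cap, 44 mm across, 90 mm tall, loose bystander: leave it alone; origin at the centre of its underside

How it is judged:
By the outcome, as a careful person would: the job done as asked, in the order asked, and still so for the second after the job is handed in, with the robot touching nothing.
Of knife1, knife2, knife3, knife4 only 3 to 4 are there at a start; the rules pass over those that are not, and their reading is None.
At some moment in a run one of knife1, knife2, knife3, knife4 may be knocked a few centimetres aside while the robot is not near it.
Once in a run the grip may slacken for a moment while it holds something.
It also fails if it takes over 208 s, if anything falls off the work surface, if the arm or the gripper's body presses on something with over 40 N, if the wrist force passes 120 N, or if a joint passes its speed limit or range.

## Robot

A 6-joint arm with a two-finger parallel gripper is mounted at the origin on the work surface. World frame = base frame: x ahead of the robot, y to its left, z up, the work surface at z = 0. Lengths are in m, angles in rad, forces in N, time in s.
With the tool pointing down it reaches from about 0.375 to 0.925 m from the base axis. Payload 5.7 kg.
Tool frame: the origin (TCP) lies between the finger pads; the fingertips stand 25 mm ahead of it and the grasp point (between the pads) lies 6 mm ahead of it; z points along the fingers, x is the direction in which the jaws open and shut, and the axes are right-handed (so a half turn about z gives the same grasp; the last joint's range is limited). The gripper opens to 88 mm and grips with 3 to 60 N. Pads are 20 mm wide; open, the fingers measure 115 mm over their backs; the gripper's body (75 mm by 178 mm) begins 61 mm behind the grasp point.
Start: joints at [-1.344, 0.359, 1.51, -0, 1.272, -0.115], TCP at [0.201, -0.565, 0.248] pointing down, gripper open.
Joint ranges: [-2.97, 2.97], [-1.01, 2.36], [0.21, 2.38], [-0.96, 4.11], [0.2, 2.71], [-2.98, 2.98]. Speed limits (rad/s): [2.39, 2.39, 3.14, 3.14, 3.14, 3.14].

## Interface

Orientations are given as a unit quaternion [w, x, y, z].
In Python, from station import robot gives the robot as it stands.
- The arm moves only by the shell command python3 -m jog 'ROWS' [FORCE]. ROWS is JSON, a list of rows, each a list of 3 entries, a list of its own where there are three numbers: the closure, from 0 (fully open) to 1 (shut), then the shift along the tool's x, y, z in cm, then the turn about the tool's z in degrees. In form: [[claw, [x, y, z], turn], ...]. A call has 1 to 10 rows; each row is the pose to reach, as a shift and turn from the pose measured when the call began, along the tool's axes at that moment; what a row does not reach only later rows make up. A row lasts 1/10 s, in which the tool goes at most 50 mm and 8.59 degrees, less where a joint would pass 70% of its speed; a pose out of reach is approached as far as the arm can. A call with a gripper value outside its range is refused whole. The fingers move at their own pace and stop on an object; FORCE is the grip in N (left out, the last holds). Time passes only in rows, so rows that repeat a pose let the fingers close. It gives the time, the measured TCP pose, the force and the opening at its end, in the units of the state.
- robot.sense(): the state, without advancing time (a new reading comes with each control period).
- robot.grab_frame(name): name is "scene" or "top" or "wrist"; returns a dict with "image" (480x640x3 uint8, red, green, blue), "K" (3x3 intrinsics, pixels), "k1" (the pictures are not rectified: a ray, as slopes to the right and down, at radius r is drawn at 1 + k1 r^2 times it, then the intrinsics apply), "world_from_camera" (4x4, takes a point from camera to world coordinates). Camera axes: x right, y down, z forward; pixel columns grow to the right and rows downward; lengths in m; the calibration is good to about 2 mm. A picture is of the moment at which its call begins. There is no depth.
- robot.close_job(): hands the job in, once; it reports no verdict.
The state is a dict: "clock": time; "joint_positions": joint angles; "qd": joint speeds; "tau": joint torques, N m; "tcp_pos": TCP position; "orientation": TCP orientation; "contact_force": force on the tool from outside, world axes, zero at the start; "ft_torque": the same for the moment, N m; "width": opening from 0.0 (shut) to 1.0 (fully open).
Only numpy, scipy, OpenCV 4.12 (cv2) and the standard library are available. Lean on these libraries where they do the work, as an engineer would, in place of code of your own. Each camera call takes 0.05 s, during which the arm holds its last target.

## Working session

There is one attempt and no reset: what is moved stays moved. The work goes in short steps, Python scripts to look and compute and a shell command to move; the robot and the scene stay as the last step left them, time stands still between calls to the robot, and variables do not carry over. Pictures are saved under pics/ and viewed, and the job is handed in when it is done.

```bash
ls; mkdir -p pics; cat > h.py <<'E'
import numpy as np, cv2, json
from station import robot
from scipy.spatial.transform import Rotation as R
def snap(n,fn):
    f=robot.grab_frame(n); cv2.imwrite(f'pics/{fn}.png',cv2.cvtColor(np.array(f['image']),cv2.COLOR_RGB2BGR))
    np.savez(f'pics/{fn}.npz',K=f['K'],k1=f['k1'],T=f['world_from_camera'],image=f['image']); return f
def load(fn): return dict(np.load(f'pics/{fn}.npz'))
def ray(f,uv):
    K=np.array(f['K']);k1=float(f['k1']);T=np.array(f['T'] if 'T' in f else f['world_from_camera'])
    d=np.array([[k1,0,0,0]]) ; p=cv2.undistortPoints(np.array([[uv]],float),K,np.array([k1,0,0,0,0.]))[0,0]
    return T[:3,3],T[:3,:3]@np.array([p[0],p[1],1])
def pt(f,uv,z):
    o,d=ray(f,uv); return o+d*(z-o[2])/d[2]
def proj(f,P):
    K=np.array(f['K']);T=np.array(f['T'] if 'T' in f else f['world_from_camera']);Ti=np.linalg.inv(T)
    r=cv2.projectPoints(np.array([P],float),cv2.Rodrigues(Ti[:3,:3])[0],Ti[:3,3],K,np.array([float(f['k1']),0,0,0,0.]))
    return r[0][0,0]
def tri(f1,a,f2,b):
    o1,d1=ray(f1,a);o2,d2=ray(f2,b)
    s=np.linalg.lstsq(np.c_[d1,-d2],o2-o1,rcond=None)[0]
    p,q=o1+d1*s[0],o2+d2*s[1]; return (p+q)/2,np.linalg.norm(p-q)
def toolrel(P,yaw=None,grasp=False):
    """shift in tool cm to bring TCP to world P; yaw= desired direction (rad) of tool x in world"""
    s=robot.sense(); q=s['orientation'];Rm=R.from_quat([q[1],q[2],q[3],q[0]]).as_matrix()
    d=Rm.T@(np.array(P)-np.array(s['tcp_pos']))*100
    out=[np.round(d,2).tolist()]
    if yaw is not None:
        cur=np.arctan2(Rm[1,0],Rm[0,0]); e=-np.degrees(yaw-cur)  # tool z down -> sign flip
        e=(e+90)%180-90; out.append(round(e,1))
    return out
def st():
    s=robot.sense(); q=s['orientation'];Rm=R.from_quat([q[1],q[2],q[3],q[0]]).as_matrix()
    print('t',round(s['clock'],2),'tcp',np.round(s['tcp_pos'],4),'yaw',round(np.degrees(np.arctan2(Rm[1,0],Rm[0,0])),1),'z',np.round(Rm[:,2],3),'F',np.round(s['contact_force'],1),'w',round(s['width'],3),'q',np.round(s['joint_positions'],2))
E
python3 - <<'E'
from h import *
st()
for n in ['scene','top','wrist']:
    f=snap(n,n+'0'); print(n,np.round(f['K'],1).tolist(),f['k1'],np.round(f['world_from_camera'],3).tolist())
E
```

```text
pics
t 0.0 tcp [ 0.201  -0.5647  0.2468] yaw -70.4 z [-0.     0.002 -1.   ] F [ 0.4  0.5 -0.1] w 1.001 q [-1.34  0.36  1.51 -0.    1.27 -0.12]
scene [[572.6, 0.0, 320.8], [0.0, 572.6, 236.0], [0.0, 0.0, 1.0]] -0.1115563400624984 [[0.485, 0.712, -0.507, 1.25], [0.874, -0.4, 0.274, -0.362], [-0.008, -0.577, -0.817, 1.142], [0.0, 0.0, 0.0, 1.0]]
top [[443.1, 0.0, 318.5], [0.0, 443.1, 239.5], [0.0, 0.0, 1.0]] -0.03172219001189113 [[0.023, -0.994, 0.108, 0.479], [-1.0, -0.024, -0.009, 0.006], [0.011, -0.108, -0.994, 1.191], [0.0, 0.0, 0.0, 1.0]]
wrist [[336.0, 0.0, 319.1], [0.0, 336.0, 242.6], [0.0, 0.0, 1.0]] -0.05201976479861866 [[0.336, -0.909, -0.246, 0.269], [-0.942, -0.325, -0.087, -0.542], [-0.001, 0.261, -0.965, 0.385], [0.0, 0.0, 0.0, 1.0]]
```

View pics/scene0.png

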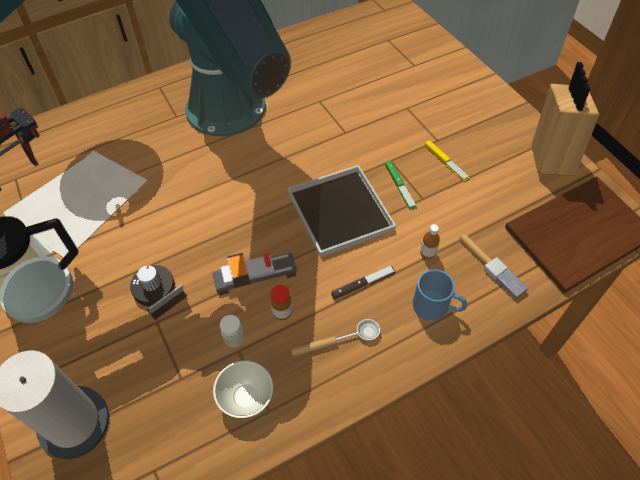

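View pics/top0.png

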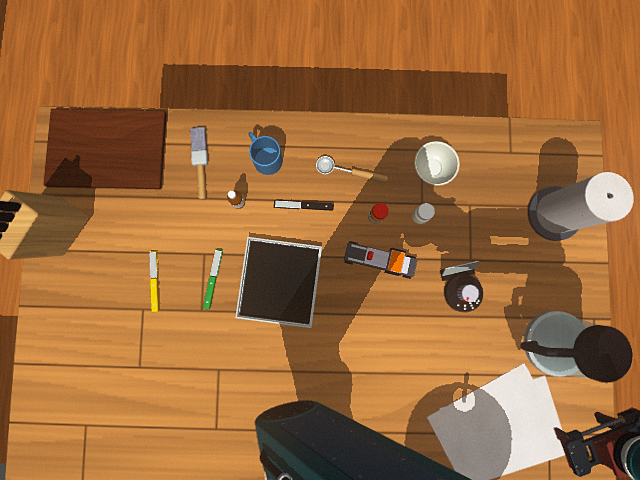

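View pics/wrist0.png

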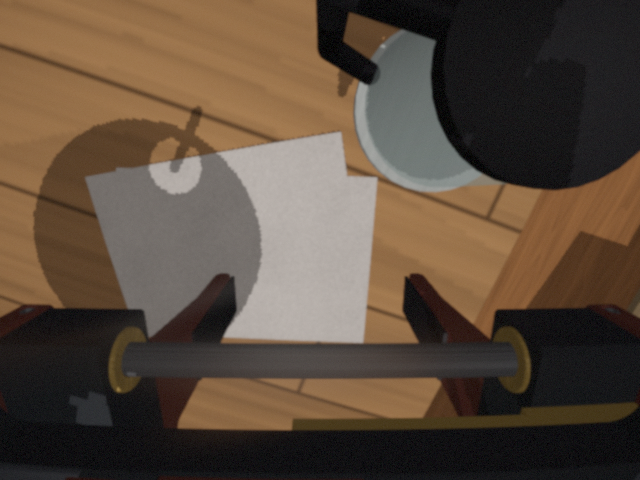

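The scene shows three knives out: green (212,280), yellow (154,280) and black (305,205) in the top view. I see no red knife. The clamp is at (380,258), the guide at (463,290) and the tray at (280,280). I'll zoom in.

```bash
python3 - <<'E'
from h import *
f=load('top0'); im=cv2.cvtColor(f['image'],cv2.COLOR_RGB2BGR)
c=im[180:330,330:500]; cv2.imwrite('pics/z1.png',cv2.resize(c,None,fx=4,fy=4,interpolation=cv2.INTER_CUBIC)[:600])
hsv=cv2.cvtColor(im,cv2.COLOR_BGR2HSV)
def comps(n,lo,hi,roi,z,mn=15):
    m=cv2.inRange(hsv,lo,hi); k=np.zeros_like(m); x0,y0,x1,y1=roi; k[y0:y1,x0:x1]=255; m&=k
    _,_,s,c=cv2.connectedComponentsWithStats(m)
    for i in range(1,len(s)):
        if s[i,4]>=mn: print(n,s[i].tolist(),np.round(c[i],1),np.round(pt(f,c[i],z),4))
comps('red',(0,150,90),(6,255,255),(100,100,520,340),.06)
comps('red2',(172,150,90),(180,255,255),(100,100,520,340),.06)
comps('orange',(9,200,150),(18,255,255),(340,240,420,290),.056)
comps('green',(45,120,60),(80,255,255),(100,100,520,340),.014)
comps('yellow',(24,180,120),(34,255,255),(100,100,520,340),.014)
comps('white',(0,0,170),(180,60,255),(100,180,520,340),.009)
comps('white',(0,0,200),(180,60,255),(440,260,500,310),.065,2)
E
```

```text
red [373, 203, 16, 16, 195] [380.3 210.3] [ 0.6826 -0.1616  0.06  ]
red [367, 251, 6, 9, 37] [369.8 254.9] [ 0.5661 -0.1356  0.06  ]
orange [388, 251, 17, 21, 230] [396.  261.1] [ 0.552  -0.2038  0.056 ]
green [203, 276, 13, 33, 216] [209.2 292.2] [0.4609 0.2812 0.014 ]
yellow [150, 279, 8, 33, 197] [153.6 294.8] [0.4505 0.4278 0.014 ]
white [434, 180, 17, 5, 23] [442.5 182.9] [ 0.7722 -0.3395  0.009 ]
white [228, 191, 7, 8, 46] [231.1 194.1] [0.7262 0.2362 0.009 ]
white [275, 201, 26, 7, 157] [287.9 204. ] [0.7027 0.0814 0.009 ]
white [235, 237, 87, 87, 414] [269.3 264.8] [0.5371 0.1258 0.009 ]
white [210, 250, 12, 26, 169] [215.3 262.7] [0.5394 0.27   0.009 ]
white [150, 252, 7, 26, 165] [152.8 264.9] [0.5294 0.4366 0.009 ]
white [401, 256, 10, 18, 108] [405.3 264.7] [ 0.5458 -0.2374  0.009 ]
white [462, 285, 16, 19, 212] [469.9 293.1] [ 0.4742 -0.411   0.009 ]
white [446, 267, 5, 2, 5] [448.  267.8] [ 0.5374 -0.3354  0.065 ]
white [452, 267, 2, 1, 2] [452.5 267. ] [ 0.5397 -0.347   0.065 ]
white [463, 285, 15, 17, 194] [470.1 292.9] [ 0.4748 -0.3917  0.065 ]
white [478, 300, 1, 2, 2] [478.  300.5] [ 0.456  -0.4117  0.065 ]
white [469, 303, 2, 1, 2] [469.5 303. ] [ 0.4493 -0.3898  0.065 ]
white [476, 303, 2, 1, 2] [476.5 303. ] [ 0.4496 -0.4078  0.065 ]
white [457, 305, 2, 1, 2] [457.5 305. ] [ 0.4437 -0.3591  0.065 ]
white [464, 305, 2, 2, 4] [464.5 305.5] [ 0.4428 -0.377   0.065 ]
white [472, 307, 1, 2, 2] [472.  307.5] [ 0.4381 -0.3961  0.065 ]
white [464, 308, 2, 2, 4] [464.5 308.5] [ 0.4352 -0.3769  0.065 ]
```

View pics/z1.png

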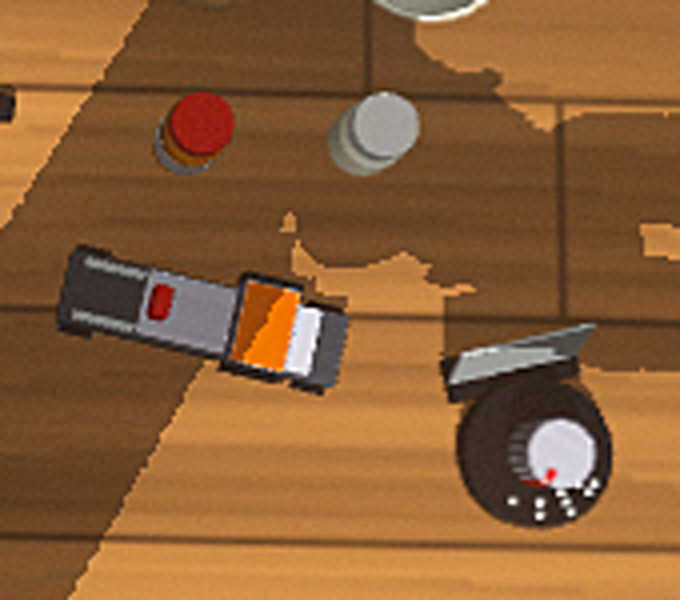

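The clamp's x axis points at yaw ≈78°: the fin is at (0.566,-0.136) and the hone at (0.552,-0.204). They measure 69.6 mm apart, against 68 expected. I'll move over the clamp.

```bash
python3 - <<'E'
from h import *
print(toolrel([0.562,-0.16,0.22],np.radians(-12)))
E
```

```text
[[-26.03, -47.58, 2.74], np.float64(-58.4)]
```

```bash
python3 -m jog '[[0,[-2.5,-4.6,0],-6],[0,[-5,-9.2,0.3],-12],[0,[-8,-14,0.6],-18],[0,[-11,-19,1],-24],[0,[-13.5,-24,1.3],-30],[0,[-16,-29,1.6],-36],[0,[-19,-33.5,1.9],-42],[0,[-21,-38,2.2],-48],[0,[-23.5,-43,2.5],-54],[0,[-26,-47.6,2.7],-58.4]]'; python3 - <<'E'
from h import *
st();print(toolrel([0.562,-0.16,0.22],np.radians(-12)))
E
```

```text
clock: 1.15
tcp_pos: [0.5338, -0.1905, 0.2222]
orientation: [-0.001, 0.995, -0.103, -0.0]
contact_force: [1.2, -1.3, -0.5]
width: 1.001
t 1.15 tcp [ 0.5338 -0.1905  0.2222] yaw -11.8 z [-0.001  0.001 -1.   ] F [ 1.2 -1.3 -0.5] w 1.001 q [-0.47  0.34  1.61  0.    1.19 -0.26]
[[2.14, -3.57, 0.22], np.float64(0.2)]
```

```bash
python3 -m jog '[[0,[2.1,-3.6,0.2],0],[0,[2.1,-3.6,0.2],0],[0,[2.1,-3.6,0.2],0]]'; python3 - <<'E'
from h import *
snap('wrist','w1');st()
E
```

```text
clock: 1.45
tcp_pos: [0.5617, -0.1588, 0.2197]
orientation: [-0.001, 0.995, -0.101, -0.001]
contact_force: [0.0, -0.8, 1.1]
width: 0.999
t 1.5 tcp [ 0.5611 -0.1597  0.2198] yaw -11.7 z [-0.002  0.001 -1.   ] F [-0.3 -0.4 -0.3] w 1.004 q [-0.4   0.36  1.58  0.    1.2  -0.19]
```

View pics/w1.png

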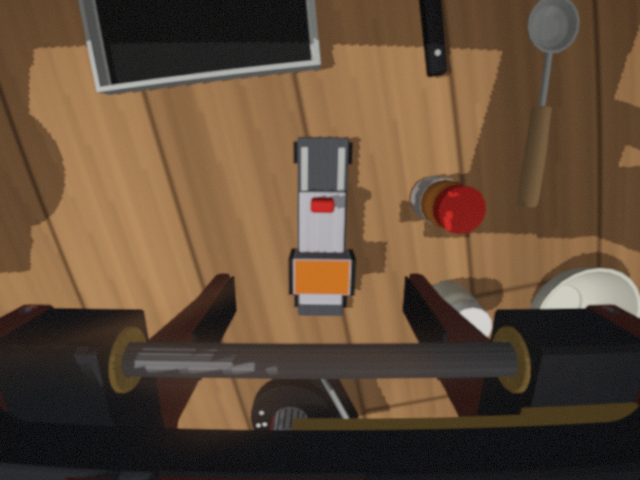

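The wrist view shows the fin top at (322,205), the hone's orange top at (322,277) and the clamp upright in the picture. I'll measure from it.

```bash
cat >> h.py <<'E'
def blob(f,lo,hi,roi,z,mn=10,show=''):
    im=f['image']; hsv=cv2.cvtColor(np.array(im),cv2.COLOR_RGB2HSV); m=cv2.inRange(hsv,lo,hi)
    k=np.zeros_like(m); x0,y0,x1,y1=roi; k[y0:y1,x0:x1]=255; m&=k
    cs,_=cv2.findContours(m,cv2.RETR_EXTERNAL,cv2.CHAIN_APPROX_NONE); out=[]
    for c in cs:
        if cv2.contourArea(c)<mn: continue
        box=cv2.boxPoints(cv2.minAreaRect(c)); W=np.array([pt(f,b,z) for b in box])
        e=W[1]-W[0];g=W[2]-W[1]
        l=e if np.linalg.norm(e)>np.linalg.norm(g) else g
        ctr=W.mean(0); yaw=np.degrees(np.arctan2(l[1],l[0]))
        out.append((ctr,yaw,np.linalg.norm(e),np.linalg.norm(g)))
        print(show,'px',np.round(box.mean(0),1),'area',cv2.contourArea(c),'ctr',np.round(ctr,4),'yaw',round(yaw,1),'sz',np.round([np.linalg.norm(e),np.linalg.norm(g)],4))
    return out
E
python3 - <<'E'
from h import *
f=load('w1')
blob(f,(8,180,120),(18,255,255),(285,240,360,310),.056,show='orange')
blob(f,(0,180,120),(6,255,255),(300,190,345,220),.060,show='fin')
blob(f,(174,180,120),(180,255,255),(300,190,345,220),.060,show='fin')
E
```

```text
orange px [321.5 277. ] area 1504.5 ctr [ 0.5556 -0.2036  0.056 ] yaw -11.6 sz [0.0482 0.0307]
fin px [322.  205.5] area 202.0 ctr [ 0.5698 -0.1353  0.06  ] yaw -11.6 sz [0.0178 0.0099]
```

```bash
python3 - <<'E'
from h import *
print(toolrel([0.5692,-0.1365,0.066],np.radians(-11.7)))
E
```

```text
[[0.36, -2.42, 15.38], np.float64(-0.0)]
```

```bash
python3 -m jog '[[0,[0.4,-2.4,4],0],[0,[0.4,-2.4,8],0],[0,[0.4,-2.4,12],0],[0,[0.4,-2.4,14.5],0],[0,[0.4,-2.4,15.4],0],[0,[0.4,-2.4,15.4],0]]'; python3 -m jog '[[0.6,[0,0,0],0],[1,[0,0,0],0],[1,[0,0,0],0],[1,[0,0,0],0],[1,[0,0,0],0],[1,[0,0,0],0]]' 25; python3 - <<'E'
from h import *
snap('wrist','w2');st()
E
```

```text
clock: 2.1
tcp_pos: [0.5681, -0.1378, 0.065]
orientation: [-0.001, 0.995, -0.103, -0.002]
contact_force: [0.6, -0.4, 0.8]
width: 0.998
clock: 2.7
tcp_pos: [0.5683, -0.1378, 0.0653]
orientation: [-0.001, 0.995, -0.103, -0.002]
contact_force: [0.7, 0.6, -0.6]
width: 0.498
t 2.75 tcp [ 0.5682 -0.1377  0.0651] yaw -11.8 z [-0.004  0.002 -1.   ] F [-0.1 -0.7  0.1] w 0.452 q [-0.36  0.55  1.71  0.    0.88 -0.15]
```

View pics/w2.png

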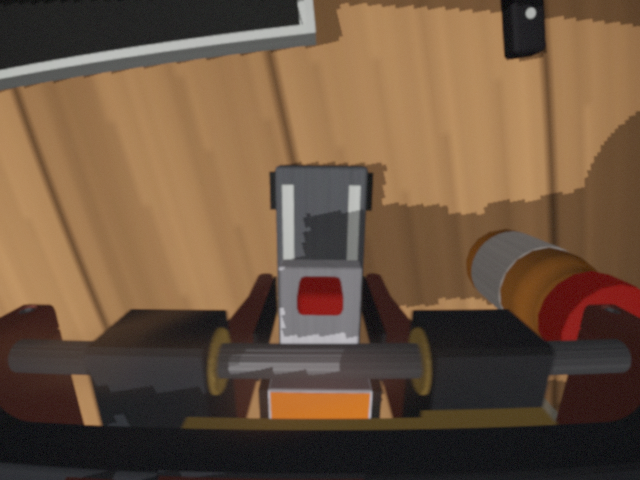

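The fin at (320,295) is centred between the fingers, which are still closing.

```bash
python3 -m jog '[[1,[0,0,0],0],[1,[0,0,0],0],[1,[0,0,0],0],[1,[0,0,0],0],[1,[0,0,0],0]]' 25; python3 -m jog '[[1,[0,-0.3,0],0],[1,[0,-0.8,0],0],[1,[0,-1.3,0],0],[1,[0,-1.8,0],0],[1,[0,-2.4,0],0],[1,[0,-3.0,0],0],[1,[0,-3.6,0],0],[1,[0,-4.0,0],0],[1,[0,-4.2,0],0],[1,[0,-4.2,0],0]]'; python3 - <<'E'
from h import *
st()
E
```

```text
clock: 3.25
tcp_pos: [0.5686, -0.1378, 0.0651]
orientation: [-0.001, 0.995, -0.103, -0.002]
contact_force: [1.0, 0.8, -1.8]
width: 0.251
clock: 4.25
tcp_pos: [0.5775, -0.097, 0.0651]
orientation: [-0.0, 0.995, -0.103, -0.002]
contact_force: [0.9, -7.0, -3.9]
width: 0.248
t 4.25 tcp [ 0.5775 -0.097   0.0651] yaw -11.8 z [-0.003  0.    -1.   ] F [ 0.9 -7.  -3.9] w 0.248 q [-0.28  0.56  1.71 -0.    0.88 -0.08]
```

Jaw opened 41.8 mm with the fin gripped at 22 mm. Releasing it and going up.

```bash
python3 -m jog '[[0,[0,0,0],0],[0,[0,0,0],0],[0,[0,0,0],0],[0,[0,0,-3],0],[0,[0,0,-7],0],[0,[0,0,-10],0],[0,[0,2,-11],0],[0,[0,4,-11],0],[0,[0,4,-11],0]]'; python3 - <<'E'
from h import *
st()
f=snap('wrist','w3')
blob(f,(8,180,100),(18,255,255),(200,140,460,400),.056,mn=300,show='orange')
blob(f,(0,180,100),(6,255,255),(280,50,365,320),.060,mn=40,show='fin')
E
```

```text
clock: 5.15
tcp_pos: [0.5696, -0.1376, 0.1759]
orientation: [0.0, 0.995, -0.103, -0.001]
contact_force: [-0.0, 0.6, 0.4]
width: 0.99
t 5.15 tcp [ 0.5696 -0.1376  0.1759] yaw -11.9 z [-0.002 -0.    -1.   ] F [-0.   0.6  0.4] w 0.99 q [-0.35  0.41  1.62 -0.    1.11 -0.15]
orange px [318.  319.5] area 1840.5 ctr [ 0.5557 -0.2033  0.056 ] yaw -11.8 sz [0.0486 0.0312]
fin px [318.5 188. ] area 320.5 ctr [ 0.579  -0.0941  0.06  ] yaw -11.8 sz [0.0187 0.0105]
```

View pics/w3.png

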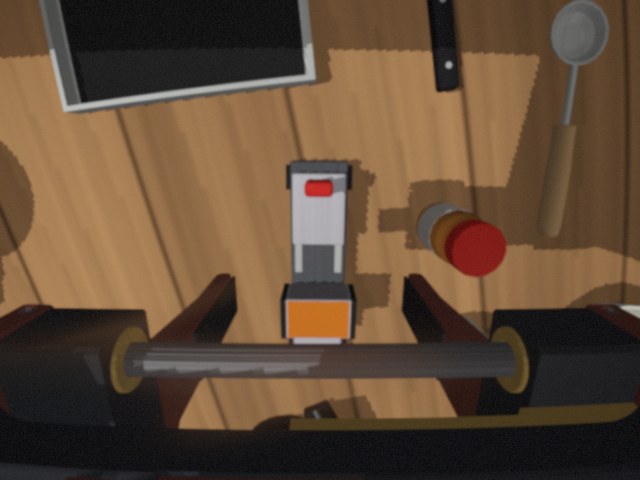

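The hone (318,320) stands free with the jaw open. I'll grip its ends 12 mm off-centre on the +x side, lightly, so it can swing a quarter turn when lifted.

```bash
python3 - <<'E'
from h import *
print(toolrel([0.5582,-0.1917,0.045],np.radians(-11.8)))
E
```

```text
[[0.08, 5.65, 13.03], np.float64(-0.1)]
```

```bash
python3 -m jog '[[0,[0.1,4,0],0],[0,[0.1,5.6,4],0],[0,[0.1,5.6,8],0],[0,[0.1,5.6,11],0],[0,[0.1,5.6,13],0],[0,[0.1,5.6,13],0],[1,[0.1,5.6,13],0],[1,[0.1,5.6,13],0],[1,[0.1,5.6,13],0],[1,[0.1,5.6,13],0]]' 5;  python3 -m jog '[[1,[0,0,0],0],[1,[0,0,0],0]]'; python3 - <<'E'
from h import *
st()
E
```

```text
clock: 6.2
tcp_pos: [0.5588, -0.1913, 0.0466]
orientation: [-0.0, 0.995, -0.104, -0.001]
contact_force: [-1.3, 0.9, 5.4]
width: 0.732
clock: 6.4
tcp_pos: [0.559, -0.1914, 0.0469]
orientation: [-0.0, 0.995, -0.104, -0.001]
contact_force: [-0.1, 0.9, -2.4]
width: 0.732
t 6.4 tcp [ 0.559  -0.1914  0.0469] yaw -11.9 z [-0.001  0.    -1.   ] F [-0.1  0.9 -2.4] w 0.732 q [-0.45  0.59  1.71 -0.    0.84 -0.24]
```

```bash
python3 -m jog '[[1,[0,0,-0.5],0],[1,[0,0,-1.5],0],[1,[0,0,-3],0],[1,[0,0,-5],0],[1,[0,0,-7],0],[1,[0,0,-7],0],[1,[0,0,-7],0]]' 5; python3 - <<'E'
from h import *
st()
snap('wrist','w4')
f=snap('scene','s4');im=cv2.cvtColor(f['image'],cv2.COLOR_RGB2BGR)
cv2.imwrite('pics/s4z.png',cv2.resize(im[190:310,190:330],None,fx=4,fy=4,interpolation=cv2.INTER_CUBIC))
E
```

```text
clock: 7.1
tcp_pos: [0.5593, -0.1915, 0.1173]
orientation: [0.0, 0.995, -0.104, 0.0]
contact_force: [-0.0, 0.5, -2.5]
width: 0.729
t 7.1 tcp [ 0.5593 -0.1915  0.1173] yaw -11.9 z [ 0. -0. -1.] F [-0.   0.5 -2.5] w 0.729 q [-0.45  0.49  1.67 -0.    0.99 -0.24]
```

View pics/w4.png

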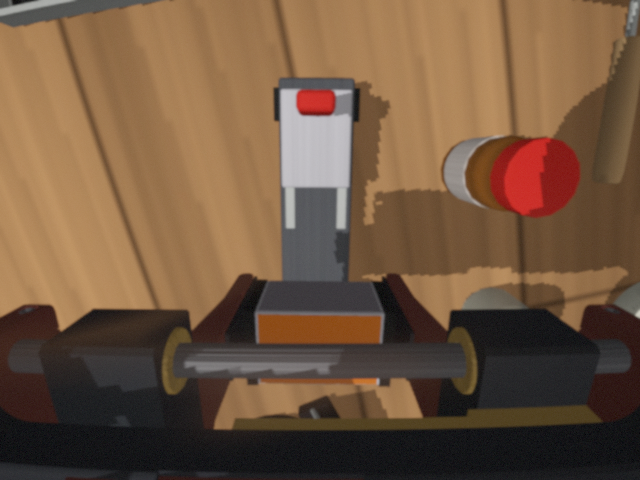

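View pics/s4z.png

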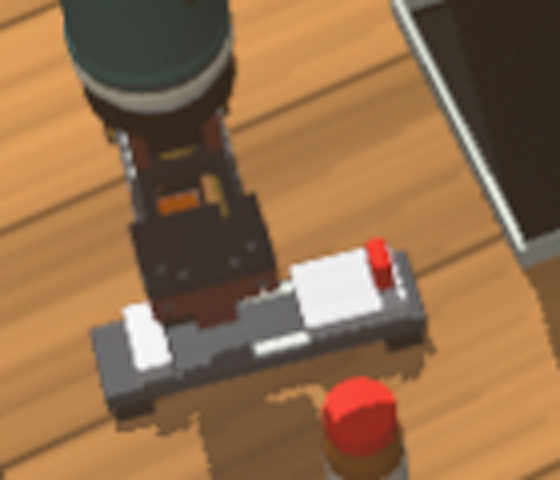

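Hone is partly tilted: the orange face is at (320,345) and the +x grey face is coming into view at (320,297). I'll drop the force to let it swing on.

```bash
python3 -m jog '[[1,[0,0,0],0],[1,[0,0,0],0],[1,[0,0,0],0]]' 3; python3 - <<'E'
from h import *
st()
snap('wrist','w5')
E
```

```text
clock: 7.5
tcp_pos: [0.558, -0.1909, 0.1154]
orientation: [-0.001, 0.995, -0.104, -0.002]
contact_force: [-0.5, 1.1, -2.5]
width: 0.73
t 7.5 tcp [ 0.558  -0.1909  0.1154] yaw -11.9 z [-0.004  0.001 -1.   ] F [-0.5  1.1 -2.5] w 0.73 q [-0.45  0.49  1.67 -0.    0.99 -0.24]
```

View pics/w5.png

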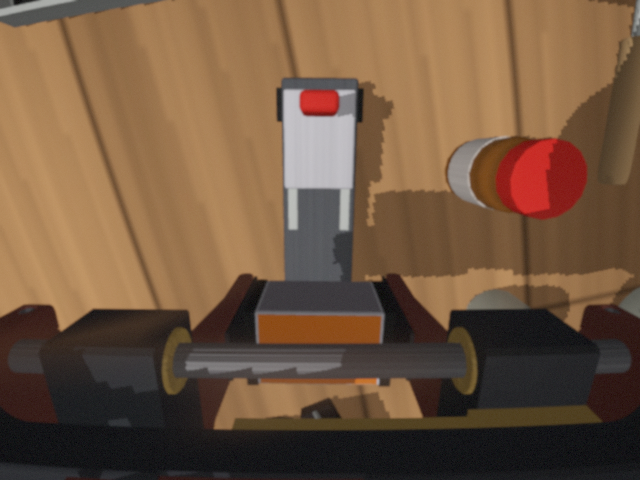

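The view is unchanged, so the pads hold the hone against gravity even at 3 N. I'll turn it actively by rolling its −x face over the fixed jaw's top edge onto the jaw top, with the pads as pivot.

```bash
python3 -m jog '[[1,[0,-0.4,2],0],[1,[0,-0.4,4],0],[1,[0,-0.4,5.5],0],[1,[0,-0.4,6.2],0],[1,[0,-0.4,6.2],0]]' 8; python3 - <<'E'
from h import *
st()
s=robot.sense();p=np.array(s['tcp_pos'])-[0.5557,-0.2035,0];print('X',p[:2]@[.204,.979],'Y',p[:2]@[-.979,.204])
E
```

```text
clock: 8.05
tcp_pos: [0.5581, -0.1867, 0.0526]
orientation: [-0.001, 0.995, -0.104, -0.003]
contact_force: [-0.8, 0.1, -3.2]
width: 0.731
t 8.05 tcp [ 0.5581 -0.1867  0.0526] yaw -11.9 z [-0.005  0.002 -1.   ] F [-0.8  0.1 -3.2] w 0.731 q [-0.44  0.58  1.71 -0.    0.86 -0.23]
X 0.016930871374298655 Y 0.0010489208141451934
```

```bash
python3 -m jog '[[1,[0,0.3,0],0],[1,[0,0.55,0],0],[1,[0,0.7,-0.35],0],[1,[0,0.9,-0.7],0],[1,[0,1.15,-1.05],0],[1,[0,1.4,-1.35],0],[1,[0,1.75,-1.65],0],[1,[0,2.1,-1.85],0],[1,[0,2.1,-1.85],0]]' 8; python3 - <<'E'
from h import *
st()
snap('wrist','w6')
E
```

```text
clock: 8.95
tcp_pos: [0.5539, -0.208, 0.0716]
orientation: [-0.001, 0.995, -0.104, -0.002]
contact_force: [-0.9, 2.9, 0.4]
width: 0.728
t 8.95 tcp [ 0.5539 -0.208   0.0716] yaw -11.9 z [-0.005  0.002 -1.   ] F [-0.9  2.9  0.4] w 0.728 q [-0.48  0.55  1.69 -0.    0.9  -0.27]
```

View pics/w6.png

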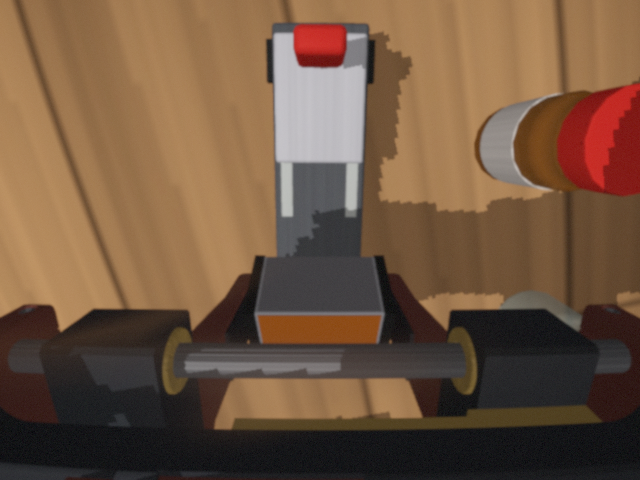

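It is rolling: the grey face now spans rows 257-315 and orange has shrunk. Continuing.

```bash
python3 -m jog '[[1,[0,0.35,-0.15],0],[1,[0,0.7,-0.28],0],[1,[0,1.1,-0.35],0],[1,[0,1.5,-0.37],0],[1,[0,1.9,-0.33],0],[1,[0,2.3,-0.24],0],[1,[0,2.3,-0.1],0],[1,[0,2.3,0.0],0]]' 8; python3 - <<'E'
from h import *
st()
snap('wrist','w7')
f=snap('scene','s7');im=cv2.cvtColor(f['image'],cv2.COLOR_RGB2BGR)
cv2.imwrite('pics/s7z.png',cv2.resize(im[190:310,190:330],None,fx=4,fy=4,interpolation=cv2.INTER_CUBIC))
E
```

```text
clock: 9.8
tcp_pos: [0.5496, -0.2317, 0.0722]
orientation: [0.0, 0.995, -0.104, -0.002]
contact_force: [-2.0, 0.8, 8.0]
width: 0.729
t 9.8 tcp [ 0.5496 -0.2317  0.0722] yaw -11.9 z [-0.004 -0.    -1.   ] F [-2.   0.8  8. ] w 0.729 q [-0.51  0.56  1.68 -0.    0.91 -0.3 ]
```

View pics/w7.png

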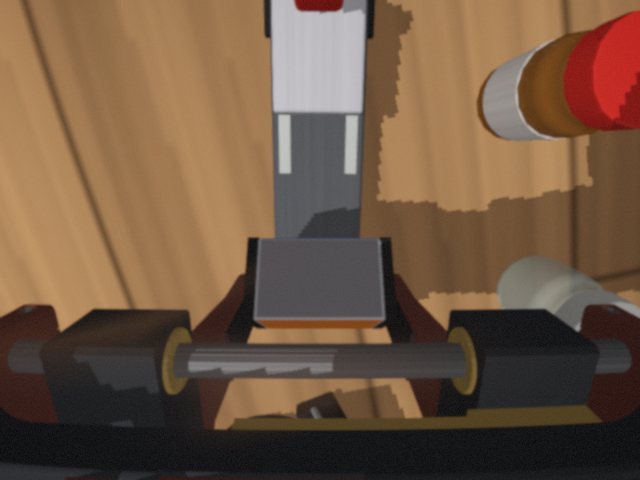

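View pics/s7z.png

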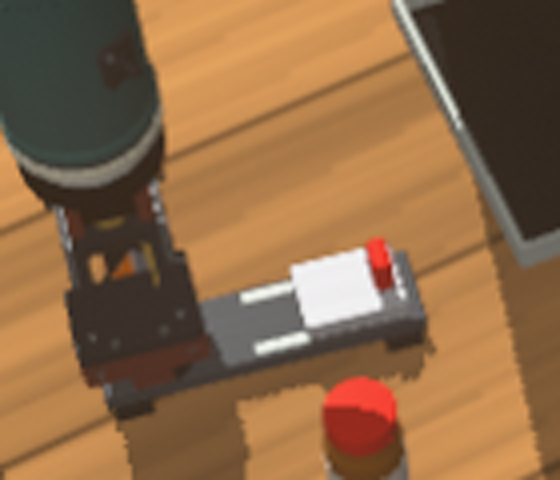

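```bash
python3 -m jog '[[1,[0,0.1,0.15],0],[1,[0,0.2,0.3],0],[1,[0,0.2,0.4],0],[1,[0,0.2,0.4],0]]' 6; python3 - <<'E'
from h import *
st()
snap('wrist','w8')
E
```

```text
clock: 10.3
tcp_pos: [0.5496, -0.2341, 0.0679]
orientation: [0.001, 0.995, -0.104, -0.001]
contact_force: [0.4, 0.1, -1.1]
width: 0.728
t 10.3 tcp [ 0.5496 -0.2341  0.0679] yaw -11.9 z [-0.003 -0.001 -1.   ] F [ 0.4  0.1 -1.1] w 0.728 q [-0.52  0.56  1.68 -0.    0.9  -0.31]
```

View pics/w8.png

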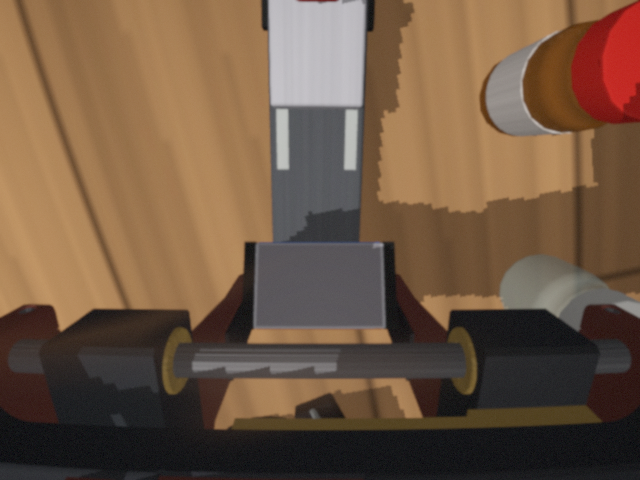

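Grey is up now and blue shows as a thin line at the +x edge: a quarter turn done. Measuring where the hone sits on the jaw.

```bash
python3 - <<'E'
from h import *
f=load('w8')
for uv in [(320,242),(320,328),(258,243),(382,243),(255,327),(386,327)]:
    p=pt(f,uv,.072)-[0.5557,-0.2035,0]; print(uv,'X',round(1e3*(p[:2]@[.204,.979]),1),'Y',round(1e3*(p[:2]@[-.979,.204]),1))
E
```

```text
(320, 242) X 3.7 Y -1.6
(320, 328) X -35.9 Y -1.6
(258, 243) X 3.3 Y 24.1
(382, 243) X 3.3 Y -27.2
(255, 327) X -35.5 Y 27.4
(386, 327) X -35.5 Y -31.0
```

```bash
python3 - <<'E'
from h import *
f=load('w8')
for uv,z in [((320,242),.0806),((320,328),.096)]:
    p=pt(f,uv,z)-[0.5557,-0.2035,0]; print(uv,'X',round(1e3*(p[:2]@[.204,.979]),1))
f=load('w7')
for uv in [(320,238),(320,320)]:
    p=pt(f,uv,.085)-[0.5557,-0.2035,0]; print(uv,'X',round(1e3*(p[:2]@[.204,.979]),1))
for fn,c in [('w7',[(258,238),(382,238),(253,320),(386,320)]),('w4',[(262,283),(378,283),(257,314),(383,314)])]:
    f=load(fn); cz=f['T'][2,3]
    for a,b in (c[:2],c[2:]):
        d=np.linalg.norm(pt(f,a,0)-pt(f,b,0)); print(fn,'z',round(cz-cz*.048/d,4))
E
```

```text
(320, 242) X 6.1
(320, 328) X -22.3
(320, 238) X 10.0
(320, 320) X -25.0
w7 z 0.0845
w7 z 0.1012
w4 z 0.1259
w4 z 0.1395
```

```bash
python3 - <<'E'
from h import *
a=[]
for n in ['w4','w6','w8']:
    im=cv2.cvtColor(load(n)['image'],cv2.COLOR_RGB2BGR)[220:400,225:415]; a.append(cv2.resize(im,None,fx=1.4*2,fy=2.8,interpolation=cv2.INTER_CUBIC)[:, :265*2])
cv2.imwrite('pics/z8.png',cv2.resize(np.hstack(a),(800,260))); cv2.imwrite('pics/z8b.png',a[2])
E
```

```text
(no output)
```

View pics/z8.png

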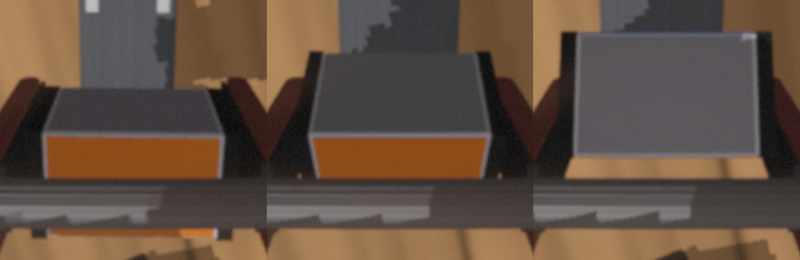

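View pics/z8b.png

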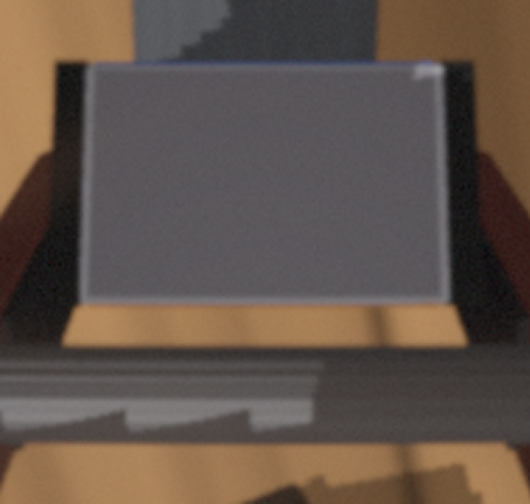

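```bash
python3 - <<'E'
from h import *
f=load('w8'); cz=f['T'][2,3]
x0,y0=225,220
C=lambda u,v:(x0+u/2.8,y0+v/2.8)
far=(C(84,64),C(445,64)); near=(C(79,301),C(451,301))
for W in (.048,.050,.052):
  r=[]
  for a,b in (far,near):
    A,B=pt(f,a,0),pt(f,b,0); d=np.linalg.norm(A-B); z=cz-cz*W/d
    M=(pt(f,a,z)+pt(f,b,z))/2-[0.5557,-0.2035,0]; r.append((M[:2]@[.204,.979],z))
  print(W,np.round(r,4),np.hypot(r[0][0]-r[1][0],r[0][1]-r[1][1]))
E
```

```text
0.048 [[ 0.0071  0.0854]
 [-0.0214  0.0975]] 0.030854742667861236
0.05 [[ 0.0057  0.0804]
 [-0.0239  0.0929]] 0.032140356945688814
0.052 [[ 0.0043  0.0754]
 [-0.0265  0.0884]] 0.033425971223516336
```

The hone still lacks about 20° and slipped a little in the pads. I'll move it further over the fixed jaw and press down to flatten it.

```bash
python3 -m jog '[[1,[0,0.3,-0.2],0],[1,[0,0.7,-0.2],0],[1,[0,1.0,-0.2],0],[1,[0,1.0,0],0],[1,[0,1.0,0.2],0],[1,[0,1.0,0.4],0],[1,[0,1.0,0.5],0],[1,[0,1.0,0.5],0]]' 8; python3 - <<'E'
from h import *
st()
snap('wrist','w9')
E
```

```text
clock: 11.15
tcp_pos: [0.5473, -0.2453, 0.0637]
orientation: [0.002, 0.995, -0.103, -0.001]
contact_force: [-3.3, -3.0, 6.1]
width: 0.726
t 11.15 tcp [ 0.5473 -0.2453  0.0637] yaw -11.9 z [-0.003 -0.003 -1.   ] F [-3.3 -3.   6.1] w 0.726 q [-0.53  0.57  1.68 -0.01  0.89 -0.32]
```

View pics/w9.png

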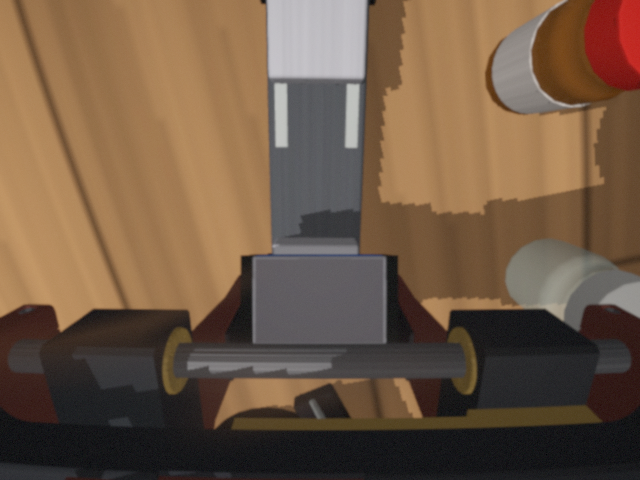

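```bash
python3 - <<'E'
from h import *
im=cv2.cvtColor(load('w9')['image'],cv2.COLOR_RGB2BGR)[220:400,225:415]
cv2.imwrite('pics/z9.png',cv2.resize(im,None,fx=4,fy=3,interpolation=cv2.INTER_CUBIC))
E
```

```text
(no output)
```

View pics/z9.png

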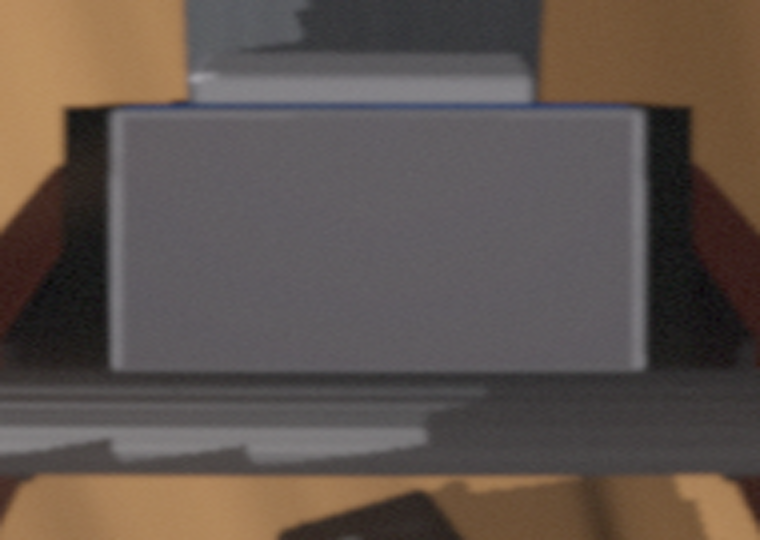

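```bash
python3 - <<'E'
from h import *
f=load('w9'); cz=f['T'][2,3]; print(cz)
C=lambda u,v:(225+u/4,220+v/3)
for W in (.052,.053,.054,.055):
  r=[]
  for a,b in ((C(110,107),C(647,107)),(C(111,370),C(645,370))):
    d=np.linalg.norm(pt(f,a,0)-pt(f,b,0)); z=cz-cz*W/d
    M=(pt(f,a,z)+pt(f,b,z))/2-[0.5557,-0.2035,0]; r.append((round(1e3*(M[:2]@[.204,.979]),1),round(1e3*z,1)))
  print(W,r)
for v in (75,100):
  M=pt(f,C(360,v),.036)-[0.5557,-0.2035,0];print(v,'jawtop X',1e3*(M[:2]@[.204,.979]))
M=(pt(f,C(205,75),.036)-pt(f,C(533,75),.036));print('jaw width',np.linalg.norm(M))
E
```

```text
0.20151945436963145
0.052 [(np.float64(-10.4), np.float64(77.7)), (np.float64(-43.4), np.float64(86.6))]
0.053 [(np.float64(-11.2), np.float64(75.3)), (np.float64(-44.8), np.float64(84.4))]
0.054 [(np.float64(-12.0), np.float64(72.9)), (np.float64(-46.2), np.float64(82.2))]
0.055 [(np.float64(-12.7), np.float64(70.5)), (np.float64(-47.6), np.float64(80.0))]
75 jawtop X -17.951657931239822
100 jawtop X -22.4173385963093
jaw width 0.0420185715650778
```

```bash
python3 -m jog '[[1,[0,0,-0.2],0],[1,[0,-0.4,-0.3],0],[1,[0,-0.8,-0.3],0],[1,[0,-0.8,0],0],[1,[0,-0.8,0.2],0],[1,[0,-0.8,0.4],0],[1,[0,-0.8,0.5],0],[1,[0,-0.8,0.6],0],[1,[0,-0.8,0.6],0]]' 6; python3 - <<'E'
from h import *
st()
f=snap('wrist','w10')
im=cv2.cvtColor(f['image'],cv2.COLOR_RGB2BGR)[200:380,225:415]
cv2.imwrite('pics/z10.png',cv2.resize(im,None,fx=4,fy=3,interpolation=cv2.INTER_CUBIC))
E
```

```text
clock: 12.1
tcp_pos: [0.5488, -0.2382, 0.0581]
orientation: [0.002, 0.995, -0.103, -0.001]
contact_force: [-1.9, -2.5, 3.4]
width: 0.728
t 12.1 tcp [ 0.5488 -0.2382  0.0581] yaw -11.8 z [-0.003 -0.004 -1.   ] F [-1.9 -2.5  3.4] w 0.728 q [-0.52  0.58  1.69 -0.01  0.88 -0.31]
```

View pics/z10.png

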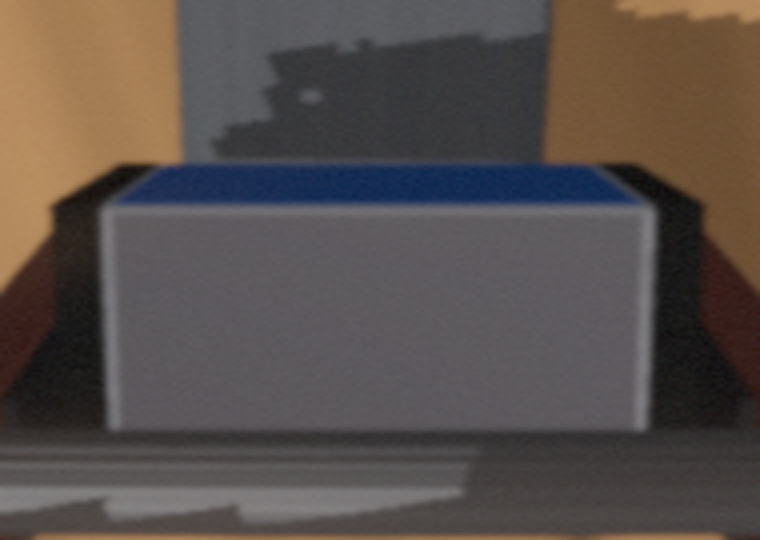

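```bash
cat >> h.py <<'E'
def face(f,pairs,W):
    cz=f['T'][2,3] if 'T' in f else f['world_from_camera'][2][3]; o=[]
    for a,b in pairs:
        d=np.linalg.norm(pt(f,a,0)-pt(f,b,0)); z=cz-cz*W/d
        M=(pt(f,a,z)+pt(f,b,z))/2-[0.5557,-0.2035,0]; o.append((round(1e3*(M[:2]@[.204,.979]),1),round(1e3*z,1)))
    return o
E
python3 - <<'E'
from h import *
f=load('w10')
C=lambda u,v:(225+u/4,200+v/3)
for W in (.052,.054,.055): print(W,face(f,[(C(122,167),C(638,167)),(C(102,208),C(656,208)),(C(110,430),C(650,430))],W))
E
```

```text
0.052 [(np.float64(-4.8), np.float64(66.9)), (np.float64(-6.9), np.float64(77.2)), (np.float64(-35.3), np.float64(82.2))]
0.054 [(np.float64(-6.4), np.float64(61.9)), (np.float64(-8.6), np.float64(72.6)), (np.float64(-38.1), np.float64(77.9))]
0.055 [(np.float64(-7.2), np.float64(59.5)), (np.float64(-9.4), np.float64(70.3)), (np.float64(-39.5), np.float64(75.7))]
```

```bash
python3 - <<'E'
from h import *
f=load('w10')
C=lambda u,v:(225+u/4,200+v/3)
for W in (.050,.052,.054,.055): print(W,face(f,[(C(147,167),C(600,167)),(C(103,208),C(654,208)),(C(110,430),C(650,430))],W))
for W in (.064,): print(W,face(f,[(C(120,165),C(637,165)),(C(54,208),C(704,208))],W))
E
```

```text
0.05 [(np.float64(-8.7), np.float64(54.6)), (np.float64(-5.5), np.float64(81.1)), (np.float64(-32.6), np.float64(86.6))]
0.052 [(np.float64(-10.5), np.float64(48.9)), (np.float64(-7.1), np.float64(76.5)), (np.float64(-35.3), np.float64(82.2))]
0.054 [(np.float64(-12.3), np.float64(43.3)), (np.float64(-8.8), np.float64(71.9)), (np.float64(-38.1), np.float64(77.9))]
0.055 [(np.float64(-13.2), np.float64(40.4)), (np.float64(-9.6), np.float64(69.7)), (np.float64(-39.5), np.float64(75.7))]
0.064 [(np.float64(-13.9), np.float64(37.4)), (np.float64(-9.0), np.float64(71.5))]
```

Tilt is now only about 8°, with the hone's centre at X≈-29 over the jaw top, so it will settle flat. I'll release, back off to look, then regrip on the +x side.

```bash
python3 -m jog '[[0.15,[0,0,0],0],[0.1,[0,0,0],0],[0.1,[0,0,0],0],[0,[0,0,-1],0],[0,[0,0,-4],0],[0,[0,0,-7],0],[0,[0,-1.5,-9],0],[0,[0,-3,-9],0],[0,[0,-3,-9],0]]' 6; python3 - <<'E'
from h import *
st()
f=snap('wrist','w11')
E
```

```text
clock: 13.05
tcp_pos: [0.5554, -0.2065, 0.1482]
orientation: [0.002, 0.995, -0.102, -0.001]
contact_force: [-0.2, 0.5, -0.3]
width: 0.998
t 13.05 tcp [ 0.5554 -0.2065  0.1482] yaw -11.8 z [-0.003 -0.004 -1.   ] F [-0.2  0.5 -0.3] w 0.998 q [-0.47  0.45  1.63 -0.01  1.06 -0.26]
```

View pics/w11.png

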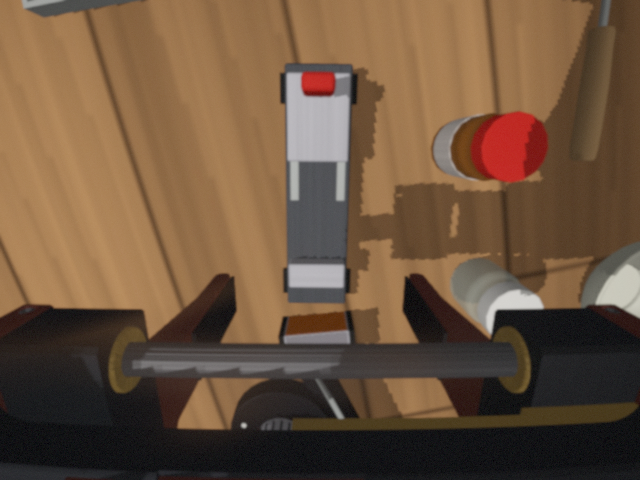

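The hone is no longer on the jaw. It shows at (317,330), past the −x end of the base. I'll look from the scene camera.

```bash
python3 -m jog '[[0,[0,3,-2],0],[0,[0,8,-3],0],[0,[0,13,-3],0],[0,[0,13,-3],0]]'; python3 - <<'E'
from h import *
st()
f=snap('wrist','w12')
f=snap('scene','s12');im=cv2.cvtColor(f['image'],cv2.COLOR_RGB2BGR)
cv2.imwrite('pics/s12z.png',cv2.resize(im[190:330,100:330],None,fx=3.4,fy=3.4,interpolation=cv2.INTER_CUBIC))
E
```

```text
clock: 13.5
tcp_pos: [0.5271, -0.3403, 0.177]
orientation: [0.004, 0.995, -0.104, -0.002]
contact_force: [-0.2, 0.9, -0.3]
width: 0.997
t 13.5 tcp [ 0.5271 -0.3403  0.177 ] yaw -12.0 z [-0.005 -0.007 -1.   ] F [-0.2  0.9 -0.3] w 0.997 q [-0.68  0.46  1.53 -0.01  1.15 -0.47]
```

View pics/w12.png

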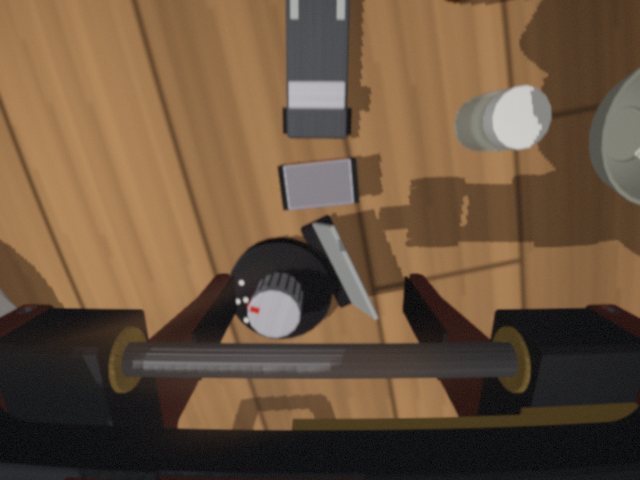

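View pics/s12z.png

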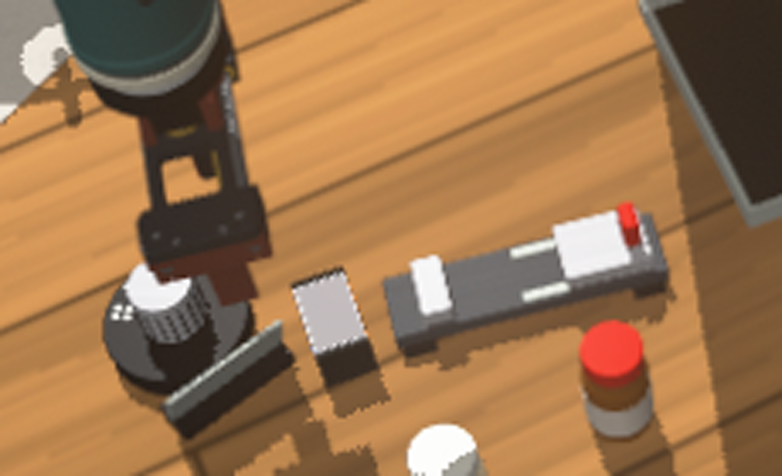

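The hone tumbled off to the table between guide and clamp. It lies flat with grey up, orange towards the clamp and blue towards the guide. That still leaves one quarter turn, now the other way (clamp side down). Measuring its pose and the plate's clearance.

```bash
python3 - <<'E'
from h import *
f=load('w12');im=cv2.cvtColor(f['image'],cv2.COLOR_RGB2BGR)[140:330,220:400]
cv2.imwrite('pics/z12.png',cv2.resize(im,None,fx=4,fy=3.1,interpolation=cv2.INTER_CUBIC))
E
```

```text
(no output)
```

View pics/z12.png

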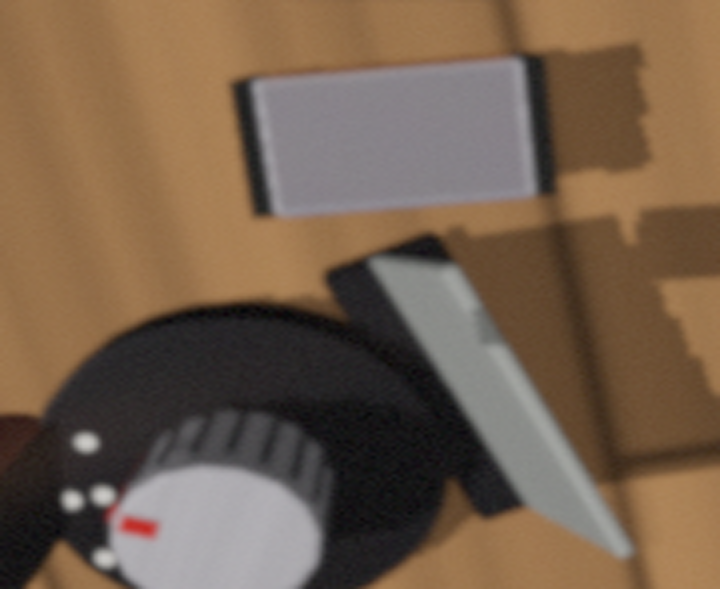

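```bash
python3 - <<'E'
from h import *
f=load('w12');C=lambda u,v:(220+u/4,140+v/3.1)
P=np.array([pt(f,C(*c),.036) for c in [(235,80),(545,57),(553,193),(255,214)]])
print(np.round(P,4)); c=P.mean(0); print('ctr',c,'len',np.linalg.norm(P[1]-P[0]),np.linalg.norm(P[2]-P[3]),'w',np.linalg.norm(P[3]-P[0]),np.linalg.norm(P[2]-P[1]))
d=P[1]-P[0]+P[2]-P[3]; print('yaw',np.degrees(np.arctan2(d[1],d[0])))
q=c-[0.5557,-0.2035,.036]; print('X',q[:2]@[.204,.979],'Y',q[:2]@[-.979,.204])
for uv,z in [((430,237),0.022),((435,237),.0),((372,262),.058),((630,550),.058),((240,305),.022)]:
    p=pt(f,C(*uv),z);q=p-[0.5557,-0.2035,0]; print(uv,np.round(p,4),'X',round(q[:2]@[.204,.979],4),'Y',round(q[:2]@[-.979,.204],4))
print(toolrel([c[0],c[1],.030],np.arctan2(d[1],d[0])))
E
```

```text
[[ 0.5078 -0.276   0.036 ]
 [ 0.5704 -0.2832  0.036 ]
 [ 0.5657 -0.3187  0.036 ]
 [ 0.5035 -0.3114  0.036 ]]
ctr [ 0.53687681 -0.29731839  0.036     ] len 0.06303055261574758 0.06255314714601005 w 0.035656281075520754 0.03575559065348267
yaw -6.615112985413936
X -0.09568813344367558 Y -0.0007110489047113234
(430, 237) [ 0.5379 -0.3279  0.022 ] X -0.1255 Y -0.008
(435, 237) [ 0.5387 -0.3325  0.    ] X -0.1298 Y -0.0097
(372, 262) [ 0.5262 -0.3248  0.058 ] X -0.1247 Y 0.0041
(630, 550) [ 0.5627 -0.4148  0.058 ] X -0.2055 Y -0.05
(240, 305) [ 0.492  -0.3388  0.022 ] X -0.1455 Y 0.0348
[[0.26, -3.94, 14.61], np.float64(-5.3)]
```

Hone corners give 63 × 35.7 mm (expected 64 × 36), centre (0.537,-0.297), yaw -6.6°. The fingers clear the plate, so I'll pick it up at the centre.

```bash
python3 -m jog '[[0,[0.3,-3.9,3],-5.3],[0,[0.3,-3.9,8],-5.3],[0,[0.3,-3.9,12],-5.3],[0,[0.3,-3.9,14.2],-5.3],[0,[0.3,-3.9,14.6],-5.3],[0,[0.3,-3.9,14.6],-5.3],[1,[0.3,-3.9,14.6],-5.3],[1,[0.3,-3.9,14.6],-5.3],[1,[0.3,-3.9,14.6],-5.3],[1,[0.3,-3.9,14.6],-5.3]]' 25; python3 -m jog '[[1,[0,0,0],0],[1,[0,0,0],0],[1,[0,0,-3],0],[1,[0,0,-7],0],[1,[0,0,-9],0],[1,[0,0,-9],0]]'; python3 - <<'E'
from h import *
st()
u=np.array([.204,.979])
print(toolrel([0.5557+.204*.020,-0.2035+.979*.020,.13],np.radians(-11.8)))
E
```

```text
clock: 14.6
tcp_pos: [0.5373, -0.298, 0.0313]
orientation: [0.001, 0.998, -0.058, -0.003]
contact_force: [-2.6, -0.3, 6.4]
width: 0.722
clock: 15.2
tcp_pos: [0.5398, -0.2992, 0.1243]
orientation: [0.003, 0.998, -0.058, -0.0]
contact_force: [0.3, -0.7, -2.6]
width: 0.731
t 15.2 tcp [ 0.5398 -0.2992  0.1243] yaw -6.6 z [-0.    -0.006 -1.   ] F [ 0.3 -0.7 -2.6] w 0.731 q [-0.61  0.51  1.6  -0.01  1.03 -0.5 ]
[[0.66, -11.68, -0.64], np.float64(5.2)]
```

```bash
python3 -m jog '[[1,[0.2,-3,-0.6],2],[1,[0.4,-6,-0.6],4],[1,[0.6,-9,-0.6],5.2],[1,[0.7,-11.7,-0.6],5.2],[1,[0.7,-11.7,-0.6],5.2],[1,[0.7,-11.7,-0.6],5.2]]' 25; python3 - <<'E'
from h import *
st()
print(toolrel([0.5557+.204*.020,-0.2035+.979*.020,.053],np.radians(-11.8)))
snap('wrist','w13')
E
```

```text
clock: 15.8
tcp_pos: [0.5595, -0.183, 0.1281]
orientation: [0.003, 0.995, -0.102, -0.001]
contact_force: [0.4, -0.3, -3.1]
width: 0.73
t 15.8 tcp [ 0.5595 -0.183   0.1281] yaw -11.7 z [-0.003 -0.005 -1.   ] F [ 0.4 -0.3 -3.1] w 0.73 q [-0.43  0.47  1.66 -0.01  1.01 -0.22]
[[0.06, 0.04, 7.51], np.float64(0.1)]
```

View pics/w13.png

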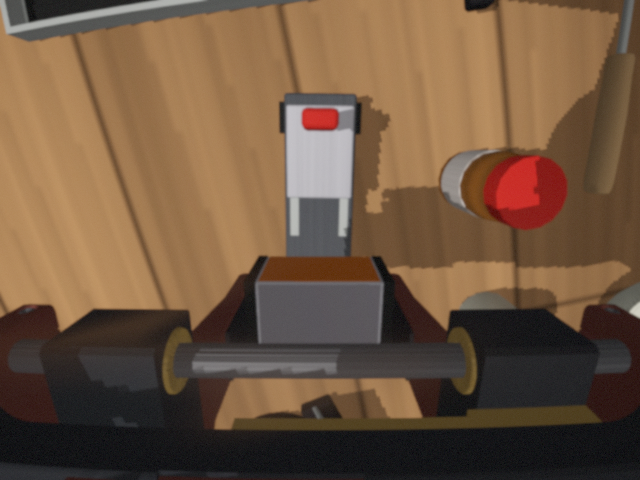

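Held as expected (grey up, orange towards +x). Set it in the gap, release, and regrip 12 mm towards −x.

```bash
python3 -m jog '[[1,[0,0,3],0],[1,[0,0,6],0],[1,[0,0,7.2],0],[1,[0,0,7.6],0],[1,[0,0,7.6],0],[0,[0,0,7.6],0],[0,[0,0,7.6],0],[0,[0,0,7.6],0]]' 25; python3 - <<'E'
from h import *
st()
E
python3 -m jog '[[0,[0,0.4,0.2],0],[0,[0,0.8,0.5],0],[0,[0,1.2,0.7],0],[0,[0,1.2,0.7],0],[1,[0,1.2,0.7],0],[1,[0,1.2,0.7],0],[1,[0,1.2,0.7],0],[1,[0,1.2,0.7],0],[1,[0,1.2,0.7],0],[1,[0,1.2,0.7],0]]' 10; python3 - <<'E'
from h import *
st()
p=np.array(robot.sense()['tcp_pos'])-[0.5557,-0.2035,0];print('X',p[:2]@[.204,.979])
E
```

```text
clock: 16.65
tcp_pos: [0.5604, -0.1848, 0.0533]
orientation: [0.003, 0.995, -0.103, 0.0]
contact_force: [-0.2, 0.1, 0.1]
width: 0.959
t 16.65 tcp [ 0.5604 -0.1848  0.0533] yaw -11.8 z [-0.    -0.007 -1.   ] F [-0.2  0.1  0.1] w 0.959 q [-0.43  0.58  1.71 -0.01  0.85 -0.22]
clock: 17.65
tcp_pos: [0.5579, -0.1964, 0.0465]
orientation: [0.003, 0.995, -0.103, 0.0]
contact_force: [0.3, -0.1, 0.7]
width: 0.732
t 17.65 tcp [ 0.5579 -0.1964  0.0465] yaw -11.8 z [-0.    -0.007 -1.   ] F [ 0.3 -0.1  0.7] w 0.732 q [-0.45  0.59  1.71 -0.01  0.84 -0.24]
X 0.007377157111897298
```

```bash
python3 -m jog '[[1,[0,0,-0.6],0],[1,[0,-0.8,-1.05],0],[1,[0,-1.6,-1.05],0],[1,[0,-2.4,-1.05],0],[1,[0,-2.7,-1.5],0],[1,[0,-3.05,-1.9],0],[1,[0,-3.55,-2.25],0],[1,[0,-4.05,-2.55],0],[1,[0,-4.6,-2.7],0],[1,[0,-5.2,-2.8],0]]' 10; python3 - <<'E'
from h import *
st()
f=snap('wrist','w14')
E
```

```text
clock: 18.65
tcp_pos: [0.5687, -0.1446, 0.0744]
orientation: [0.003, 0.995, -0.103, 0.0]
contact_force: [-0.8, -0.5, -3.2]
width: 0.727
t 18.65 tcp [ 0.5687 -0.1446  0.0744] yaw -11.8 z [ 0.    -0.006 -1.   ] F [-0.8 -0.5 -3.2] w 0.727 q [-0.36  0.54  1.71 -0.01  0.89 -0.15]
```

View pics/w14.png

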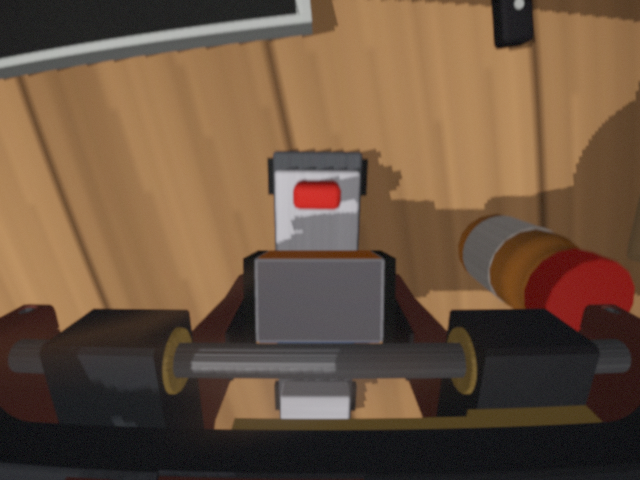

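```bash
python3 - <<'E'
from h import *
f=load('w14');im=cv2.cvtColor(f['image'],cv2.COLOR_RGB2BGR)[230:350,225:415]
cv2.imwrite('pics/z14.png',cv2.resize(im,None,fx=4,fy=4,interpolation=cv2.INTER_CUBIC))
E
```

```text
(no output)
```

View pics/z14.png

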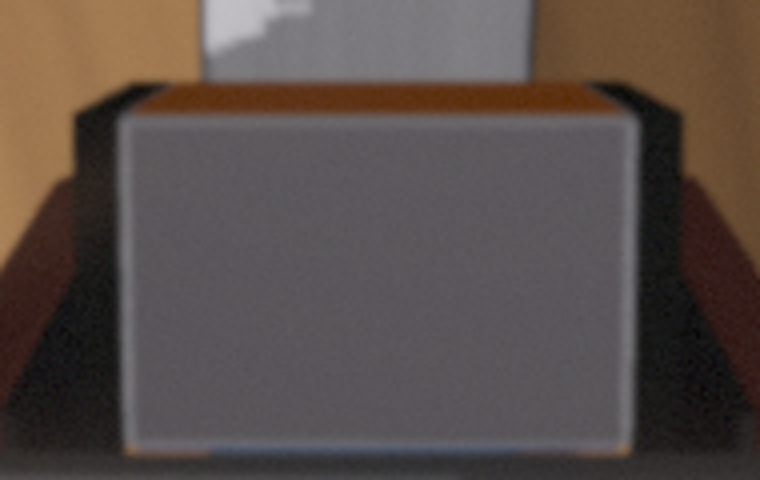

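```bash
python3 - <<'E'
from h import *
f=load('w14');C=lambda u,v:(225+u/4,230+v/4)
print(face(f,[(C(135,84),C(622,84)),(C(75,116),C(682,116))],.064))
print(face(f,[(C(118,116),C(640,116)),(C(128,442),C(632,442))],.054))
p=np.array(robot.sense()['tcp_pos'])-[0.5557,-0.2035,0];print('X',p[:2]@[.204,.979])
E
```

```text
[(np.float64(80.7), np.float64(43.3)), (np.float64(87.7), np.float64(77.7))]
[(np.float64(88.5), np.float64(80.1)), (np.float64(53.4), np.float64(85.4))]
X 0.06115819045400579
```

It slipped in the pads instead of turning (only ~11°). I'll put it back down in the gap and try a better lever: grip it on the +x side and push its far bottom edge down onto the fixed jaw's rim.

```bash
python3 -m jog '[[1,[0,1,-1],0],[1,[0,2.5,-1],0],[1,[0,4.5,-1],0],[1,[0,4.5,0.5],0],[1,[0,4.5,1.8],0],[1,[0,4.5,2.3],0],[0,[0,4.5,2.3],0],[0,[0,4.5,2.3],0],[0,[0,4.5,2.3],0]]' 10; python3 - <<'E'
from h import *
st()
E
python3 -m jog '[[0,[0,-0.5,-2],0],[0,[0,-0.5,-5],0],[0,[0,-1.5,-7],0],[0,[0,-1.5,-7],0]]'
python3 - <<'E'
from h import *
f=snap('wrist','w15');im=cv2.cvtColor(f['image'],cv2.COLOR_RGB2BGR)[160:360,225:415]
cv2.imwrite('pics/z15.png',cv2.resize(im,None,fx=3,fy=3,interpolation=cv2.INTER_CUBIC))
p=np.array(robot.sense()['tcp_pos'])-[0.5557,-0.2035,0];print('X',p[:2]@[.204,.979])
E
```

```text
clock: 19.6
tcp_pos: [0.5601, -0.1879, 0.0521]
orientation: [0.003, 0.995, -0.102, 0.001]
contact_force: [-0.4, -1.1, 0.5]
width: 0.959
t 19.6 tcp [ 0.5601 -0.1879  0.0521] yaw -11.7 z [ 0.001 -0.006 -1.   ] F [-0.4 -1.1  0.5] w 0.959 q [-0.44  0.58  1.71 -0.01  0.85 -0.23]
clock: 20.0
tcp_pos: [0.5656, -0.1727, 0.1254]
orientation: [0.004, 0.995, -0.102, 0.004]
contact_force: [0.6, -0.6, 1.3]
width: 1.0
X 0.03189667096266648
```

View pics/z15.png

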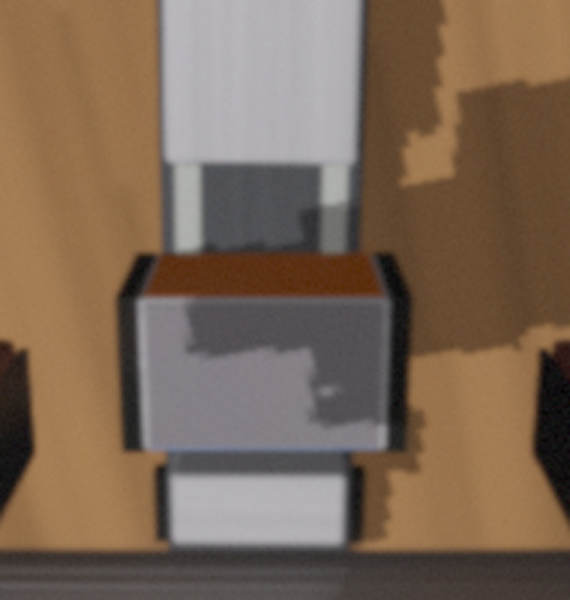

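The hone now sits flat in the gap: grey up, orange towards the jaw. I'll measure where it is.

```bash
python3 - <<'E'
from h import *
f=load('w15');C=lambda u,v:(225+u/3,160+v/3)
print(face(f,[(C(140,254),C(395,254)),(C(120,296),C(409,296)),(C(125,449),C(404,449))],.064))
for uv,z in [((264,297),.056),((264,449),.056)]:
    p=pt(f,C(*uv),z)-[0.5557,-0.2035,0];print('X',round(1e3*(p[:2]@[.204,.979]),1),'Y',round(1e3*(p[:2]@[-.979,.204]),1))
st()
E
```

```text
[(np.float64(34.8), np.float64(19.8)), (np.float64(34.0), np.float64(51.0)), (np.float64(-2.2), np.float64(53.2))]
X 35.5 Y -0.9
X -0.7 Y -0.9
t 20.05 tcp [ 0.5645 -0.1727  0.1237] yaw -11.7 z [ 0.005 -0.008 -1.   ] F [0.8 0.1 0. ] w 0.999 q [-0.41  0.48  1.67 -0.01  0.99 -0.2 ]
```

```bash
python3 -m jog '[[0,[0,0.2,3],0],[0,[0,0.2,6],0],[0,[0,0.2,7.5],0],[0,[0,0.2,7.8],0],[0,[0,0.2,7.8],0],[1,[0,0.2,7.8],0],[1,[0,0.2,7.8],0],[1,[0,0.2,7.8],0],[1,[0,0.2,7.8],0],[1,[0,0.2,7.8],0]]' 10; python3 -m jog '[[1,[0,0,0],0],[1,[0,0,-1],0],[1,[0,0.7,-2],0],[1,[0,1.5,-2],0],[1,[0,2.1,-2],0],[1,[0,2.1,-1.6],0],[1,[0,1.9,-1.2],0],[1,[0,1.7,-0.8],0],[1,[0,1.55,-0.4],0],[1,[0,1.5,0],0]]'; python3 - <<'E'
from h import *
st()
p=np.array(robot.sense()['tcp_pos'])-[0.5557,-0.2035,0];print('X',p[:2]@[.204,.979])
f=snap('wrist','w16');im=cv2.cvtColor(f['image'],cv2.COLOR_RGB2BGR)[200:390,225:415]
cv2.imwrite('pics/z16.png',cv2.resize(im,None,fx=3,fy=3,interpolation=cv2.INTER_CUBIC))
E
```

```text
clock: 21.05
tcp_pos: [0.5639, -0.1751, 0.0464]
orientation: [0.004, 0.995, -0.102, 0.002]
contact_force: [-3.0, 1.3, 6.0]
width: 0.729
clock: 22.05
tcp_pos: [0.5612, -0.1891, 0.0462]
orientation: [0.003, 0.995, -0.102, 0.003]
contact_force: [0.5, 1.8, 3.8]
width: 0.726
t 22.05 tcp [ 0.5612 -0.1891  0.0462] yaw -11.7 z [ 0.004 -0.007 -1.   ] F [0.5 1.8 3.8] w 0.726 q [-0.44  0.59  1.72 -0.01  0.83 -0.23]
X 0.01519192421221381
```

View pics/z16.png

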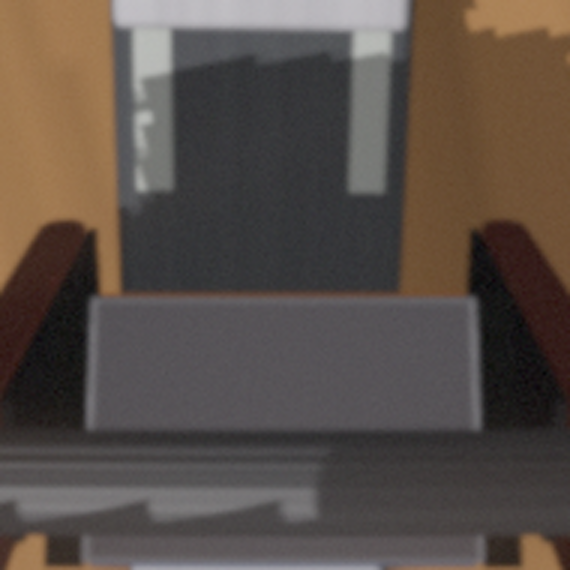

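Orange has disappeared and the grey face leans: the lever works. Continuing the roll about the lower corner on the base.

```bash
python3 -m jog '[[1,[0,-0.2,0.08],0],[1,[0,-0.5,0.2],0],[1,[0,-0.75,0.4],0],[1,[0,-0.95,0.55],0],[1,[0,-1.1,0.75],0],[1,[0,-1.25,0.95],0],[1,[0,-1.25,0.95],0]]' 10; python3 - <<'E'
from h import *
st()
p=np.array(robot.sense()['tcp_pos'])-[0.5557,-0.2035,0];print('X',p[:2]@[.204,.979])
f=snap('wrist','w17');im=cv2.cvtColor(f['image'],cv2.COLOR_RGB2BGR)[200:400,225:415]
cv2.imwrite('pics/z17.png',cv2.resize(im,None,fx=3,fy=3,interpolation=cv2.INTER_CUBIC))
E
```

```text
clock: 22.8
tcp_pos: [0.5639, -0.1765, 0.0365]
orientation: [0.003, 0.995, -0.101, 0.003]
contact_force: [-0.7, 1.8, 7.5]
width: 0.725
t 22.8 tcp [ 0.5639 -0.1765  0.0365] yaw -11.6 z [ 0.005 -0.007 -1.   ] F [-0.7  1.8  7.5] w 0.725 q [-0.42  0.6   1.72 -0.01  0.81 -0.21]
X 0.02813849670292871
```

View pics/z17.png

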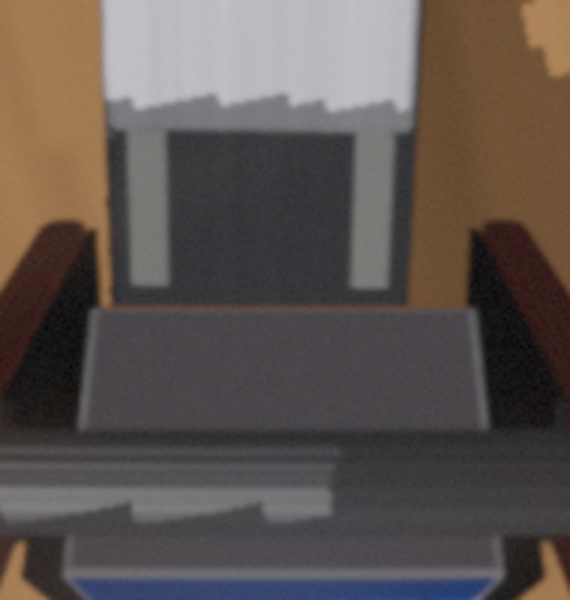

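```bash
python3 - <<'E'
from h import *
C=lambda u,v:(225+u/3,200+v/3)
for n,pr in [('w16',[(C(90,297),C(477,297)),(C(83,562),C(487,562))]),('w17',[(C(90,310),C(475,310)),(C(65,572),C(502,572))])]:
    print(n,face(load(n),pr,.054))
E
```

```text
w16 [(np.float64(26.8), np.float64(55.1)), (np.float64(-4.5), np.float64(71.1))]
w17 [(np.float64(37.7), np.float64(45.3)), (np.float64(14.2), np.float64(70.4))]
```

Tilt is 47°, with the corner resting on the base at X≈12. A little more, then let it fall flat.

```bash
python3 -m jog '[[1,[0,-0.15,0.1],0],[1,[0,-0.3,0.2],0],[1,[0,-0.4,0.3],0],[1,[0,-0.5,0.4],0],[1,[0,-0.6,0.5],0],[1,[0,-0.6,0.55],0]]' 10; python3 - <<'E'
from h import *
st()
f=snap('wrist','w18');im=cv2.cvtColor(f['image'],cv2.COLOR_RGB2BGR)[200:400,225:415]
cv2.imwrite('pics/z18.png',cv2.resize(im,None,fx=3,fy=3,interpolation=cv2.INTER_CUBIC))
E
```

```text
clock: 23.45
tcp_pos: [0.5653, -0.1702, 0.0312]
orientation: [0.003, 0.995, -0.101, 0.003]
contact_force: [-0.6, 2.8, 6.9]
width: 0.726
t 23.45 tcp [ 0.5653 -0.1702  0.0312] yaw -11.6 z [ 0.005 -0.006 -1.   ] F [-0.6  2.8  6.9] w 0.726 q [-0.41  0.61  1.73 -0.01  0.8  -0.2 ]
```

View pics/z18.png

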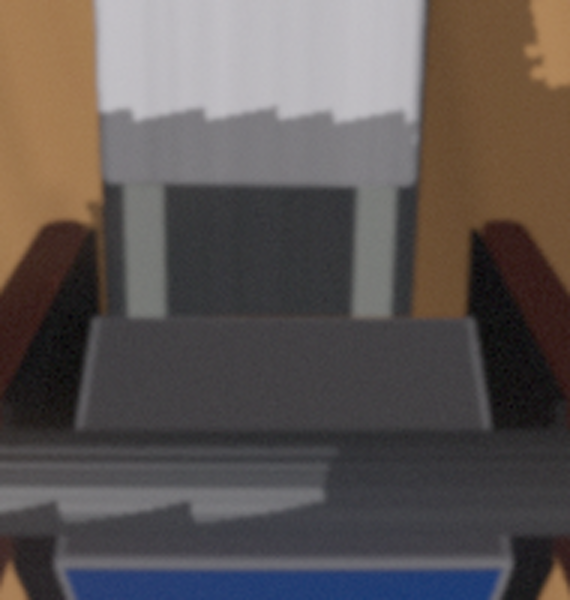

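```bash
python3 - <<'E'
from h import *
C=lambda u,v:(225+u/3,200+v/3)
print(face(load('w18'),[(C(92,320),C(473,320)),(C(55,562),C(513,562))],.054))
E
```

```text
[(np.float64(42.0), np.float64(39.0)), (np.float64(25.6), np.float64(69.5))]
```

62° now: past the balance point. Releasing.

```bash
python3 -m jog '[[0,[0,0,0],0],[0,[0,0,0],0],[0,[0,0,0],0],[0,[0,0,0],0],[0,[0,0,-3],0],[0,[0,0,-7],0],[0,[0,0,-10],0],[0,[0,0,-10],0]]' 10; python3 - <<'E'
from h import *
st()
f=snap('wrist','w19')
E
```

```text
clock: 24.3
tcp_pos: [0.5676, -0.1708, 0.1354]
orientation: [0.004, 0.995, -0.101, 0.006]
contact_force: [0.4, -0.3, -0.8]
width: 0.997
t 24.3 tcp [ 0.5676 -0.1708  0.1354] yaw -11.6 z [ 0.012 -0.01  -1.   ] F [ 0.4 -0.3 -0.8] w 0.997 q [-0.41  0.46  1.66 -0.    1.01 -0.2 ]
```

View pics/w19.png

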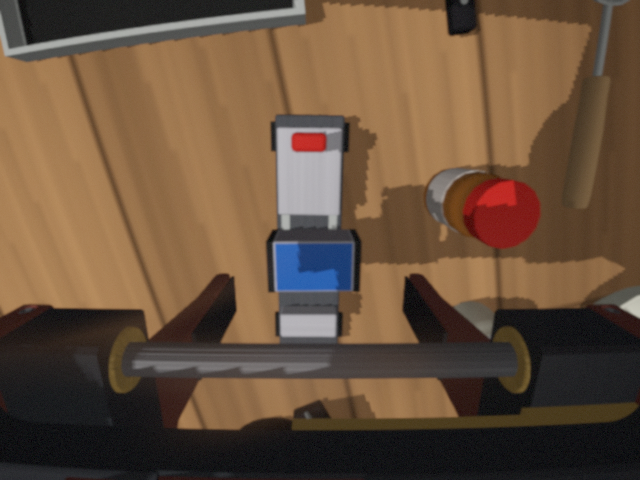

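Blue face up at (314,265), between the jaws. Checking its alignment before shutting the jaw.

```bash
python3 - <<'E'
from h import *
f=load('w19')
r=blob(f,(100,120,50),(125,255,255),(250,220,380,310),.056,mn=300,show='blue')
p=r[0][0]-[0.5557,-0.2035,.056];print('X',p[:2]@[.204,.979],'Y',p[:2]@[-.979,.204])
r=blob(f,(0,180,100),(6,255,255),(280,120,340,160),.060,mn=40,show='fin')
p=r[0][0]-[0.5557,-0.2035,.06];print('X',p[:2]@[.204,.979],'Y',p[:2]@[-.979,.204])
print(toolrel([0.5557+.204*.110,-.2035+.979*.110,.066],np.radians(-11.8)))
st()
E
```

```text
blue px [313.5 266.5] area 3308.5 ctr [ 0.5648 -0.1761  0.056 ] yaw -11.8 sz [0.0504 0.0327]
X 0.028649858370130447 Y -0.0033246214824822875
fin px [308.5 142. ] area 477.5 ctr [ 0.5786 -0.0951  0.06  ] yaw -11.6 sz [0.0188 0.0094]
X 0.11075061460833077 Y -0.0003186105927364484
[[-0.42, -7.57, 6.68], np.float64(0.2)]
t 24.35 tcp [ 0.5663 -0.1702  0.1333] yaw -11.6 z [ 0.009 -0.008 -1.   ] F [ 0.2 -0.8 -0.6] w 1.001 q [-0.41  0.46  1.66 -0.    1.01 -0.2 ]
```

Hone is straight but about 3 mm off to the side. I'll grip it centred on the clamp axis, move it to the fixed jaw and let go.

```bash
python3 - <<'E'
from h import *
print(toolrel([0.5557+.204*.028,-.2035+.979*.028,.047],np.radians(-11.8)))
E
```

```text
[[-0.45, 0.62, 8.63], np.float64(0.2)]
```

```bash
python3 -m jog '[[0,[-0.4,0.6,3],0.2],[0,[-0.4,0.6,6],0.2],[0,[-0.4,0.6,8],0.2],[0,[-0.4,0.6,8.6],0.2],[0,[-0.4,0.6,8.6],0.2],[1,[-0.4,0.6,8.6],0.2],[1,[-0.4,0.6,8.6],0.2],[1,[-0.4,0.6,8.6],0.2],[1,[-0.4,0.6,8.6],0.2],[1,[-0.4,0.6,8.6],0.2]]' 15; python3 -m jog '[[1,[0,0,0],0],[1,[0,0,-0.15],0],[1,[0,0.8,-0.15],0],[1,[0,1.6,-0.15],0],[1,[0,2.3,-0.15],0],[1,[0,2.6,-0.15],0],[1,[0,2.6,0],0],[0,[0,2.6,0],0],[0,[0,2.6,0],0],[0,[0,2.6,0],0]]'; python3 - <<'E'
from h import *
st()
p=np.array(robot.sense()['tcp_pos'])-[0.5557,-0.2035,0];print('X',p[:2]@[.204,.979],'Y',p[:2]@[-.979,.204])
E
python3 -m jog '[[0,[0,0,-3],0],[0,[0,0,-7],0],[0,[0,-3,-10],0],[0,[0,-5,-10],0],[0,[0,-5,-10],0]]'; python3 - <<'E'
from h import *
f=snap('wrist','w20')
r=blob(f,(100,120,50),(125,255,255),(230,220,400,400),.056,mn=300,show='blue')
p=r[0][0]-[0.5557,-0.2035,.056];print('X',p[:2]@[.204,.979],'Y',p[:2]@[-.979,.204])
r=blob(f,(0,180,100),(6,255,255),(280,120,350,300),.060,mn=40,show='fin')
p=r[0][0]-[0.5557,-0.2035,.06];print('X',p[:2]@[.204,.979],'Y',p[:2]@[-.979,.204])
print(toolrel([0.5557+.204*.110,-.2035+.979*.110,.066],np.radians(-11.8)))
st()
E
```

```text
clock: 25.35
tcp_pos: [0.5629, -0.1763, 0.0482]
orientation: [0.004, 0.995, -0.103, 0.006]
contact_force: [0.7, 0.7, 6.2]
width: 0.733
clock: 26.35
tcp_pos: [0.5578, -0.2016, 0.0487]
orientation: [0.004, 0.995, -0.103, 0.006]
contact_force: [0.1, 0.4, 0.8]
width: 0.962
t 26.35 tcp [ 0.5578 -0.2016  0.0487] yaw -11.8 z [ 0.011 -0.009 -1.   ] F [0.1 0.4 0.8] w 0.962 q [-0.46  0.58  1.72 -0.    0.83 -0.25]
X 0.0022601834296634964 Y -0.001673398777976648
clock: 26.85
tcp_pos: [0.5678, -0.1498, 0.1498]
orientation: [0.004, 0.995, -0.102, 0.007]
contact_force: [0.0, -0.0, -0.3]
width: 1.002
blue px [318.  319.5] area 2484.0 ctr [ 0.5586 -0.203   0.056 ] yaw -12.1 sz [0.0497 0.0334]
X 0.0010433489952640423 Y -0.002699696873095101
fin px [315.  173.5] area 387.0 ctr [ 0.5788 -0.0945  0.06  ] yaw -11.7 sz [0.0098 0.0185]
X 0.11138416118356992 Y -0.0004195234559410066
[[-0.15, -5.67, 8.25], np.float64(0.1)]
t 26.9 tcp [ 0.5671 -0.1508  0.1489] yaw -11.7 z [ 0.012 -0.01  -1.   ] F [-0.1  0.5 -0. ] w 1.002 q [-0.37  0.44  1.66 -0.01  1.03 -0.17]
```

View pics/w20.png

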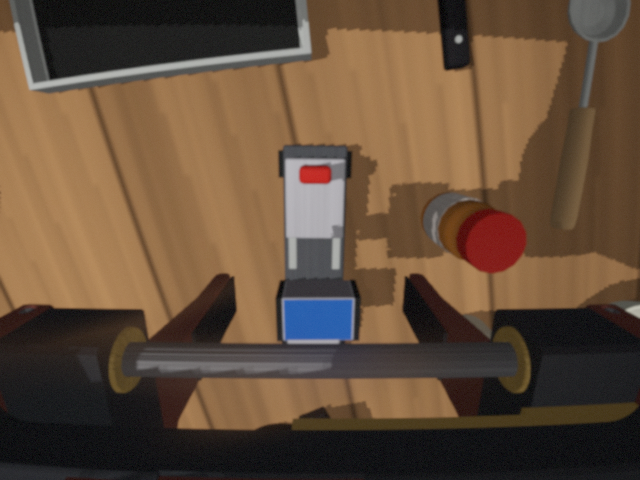

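Hone is at X≈1 mm and straight, blue up. Now I'll grip the fin and slide the jaw shut.

```bash
python3 -m jog '[[0,[-0.1,-3,2],0],[0,[-0.1,-5.7,4],0],[0,[-0.1,-5.7,7],0],[0,[-0.1,-5.7,8.2],0],[0,[-0.1,-5.7,8.2],0],[1,[-0.1,-5.7,8.2],0],[1,[-0.1,-5.7,8.2],0],[1,[-0.1,-5.7,8.2],0],[1,[-0.1,-5.7,8.2],0],[1,[-0.1,-5.7,8.2],0]]' 25; python3 -m jog '[[1,[0,0,0],0],[1,[0,0,0],0],[1,[0,0,0],0],[1,[0,0,0],0],[1,[0,0,0],0],[1,[0,0,0],0]]'; python3 - <<'E'
from h import *
st()
p=np.array(robot.sense()['tcp_pos'])-[0.5557,-0.2035,0];print('X',p[:2]@[.204,.979],'Y',p[:2]@[-.979,.204])
E
```

```text
clock: 27.9
tcp_pos: [0.5789, -0.0958, 0.0671]
orientation: [0.004, 0.995, -0.102, 0.007]
contact_force: [-0.3, 0.4, 0.1]
width: 0.583
clock: 28.5
tcp_pos: [0.5777, -0.0955, 0.0669]
orientation: [0.004, 0.995, -0.102, 0.006]
contact_force: [-5.1, 1.4, 3.7]
width: 0.251
t 28.5 tcp [ 0.5777 -0.0955  0.0669] yaw -11.7 z [ 0.011 -0.009 -1.   ] F [-5.1  1.4  3.7] w 0.251 q [-0.28  0.55  1.72 -0.01  0.86 -0.07]
X 0.11025504380638632 Y 0.0004669216471451179
```

```bash
python3 -m jog '[[1,[0,0.4,0],0],[1,[0,1,0],0],[1,[0,1.7,0],0],[1,[0,2.4,0],0],[1,[0,3.1,0],0],[1,[0,3.7,0],0],[1,[0,4.0,0],0],[1,[0,4.2,0],0],[1,[0,4.35,0],0],[1,[0,4.35,0],0]]' 30; python3 - <<'E'
from h import *
st()
p=np.array(robot.sense()['tcp_pos'])-[0.5557,-0.2035,0];print('X',p[:2]@[.204,.979],'Y',p[:2]@[-.979,.204])
E
```

```text
clock: 29.5
tcp_pos: [0.5685, -0.137, 0.067]
orientation: [0.003, 0.995, -0.102, 0.005]
contact_force: [-1.5, 6.7, 2.5]
width: 0.247
t 29.5 tcp [ 0.5685 -0.137   0.067 ] yaw -11.7 z [ 0.01  -0.007 -1.   ] F [-1.5  6.7  2.5] w 0.247 q [-0.35  0.55  1.73 -0.    0.86 -0.14]
X 0.0676938988598793 Y 0.0009951194276938463
```

```bash
python3 -m jog '[[1,[0,0.1,0],0],[1,[0,0.2,0],0],[1,[0,0.3,0],0],[1,[0,0.3,0],0]]' 30; python3 - <<'E'
from h import *
st()
p=np.array(robot.sense()['tcp_pos'])-[0.5557,-0.2035,0];print('X',p[:2]@[.204,.979],'Y',p[:2]@[-.979,.204])
E
python3 -m jog '[[0,[0,0,0],0],[0,[0,0,0],0],[0,[0,0,0],0],[0,[0,0,0],0],[0,[0,0,-4],0],[0,[0,0,-8],0],[0,[0,0,-12],0],[0,[0,0,-12],0],[0,[0,0,-12],0]]'; python3 - <<'E'
from h import *
f=snap('wrist','w21')
r=blob(f,(100,120,50),(125,255,255),(230,220,400,400),.056,mn=300,show='blue')
p=r[0][0]-[0.5557,-0.2035,.056];print('X',p[:2]@[.204,.979],'Y',p[:2]@[-.979,.204])
r=blob(f,(0,180,100),(6,255,255),(280,120,350,300),.060,mn=40,show='fin')
p=r[0][0]-[0.5557,-0.2035,.06];print('X',p[:2]@[.204,.979],'Y',p[:2]@[-.979,.204])
st()
E
```

```text
clock: 29.9
tcp_pos: [0.5685, -0.1372, 0.067]
orientation: [0.001, 0.995, -0.103, 0.006]
contact_force: [0.9, 14.3, 4.2]
width: 0.25
t 29.9 tcp [ 0.5685 -0.1372  0.067 ] yaw -11.8 z [ 0.011 -0.003 -1.   ] F [ 0.9 14.3  4.2] w 0.25 q [-0.36  0.55  1.73  0.    0.86 -0.15]
X 0.06753178631824916 Y 0.0010270148725398695
clock: 30.8
tcp_pos: [0.5678, -0.1375, 0.188]
orientation: [0.001, 0.995, -0.103, 0.007]
contact_force: [-0.3, 0.5, -1.7]
width: 0.993
blue px [320.5 313. ] area 1852.5 ctr [ 0.5582 -0.2042  0.056 ] yaw -12.2 sz [0.0497 0.0333]
X -0.00019405481216066403 Y -0.0025833819601707893
fin px [317.4 238. ] area 258.5 ctr [ 0.5698 -0.1352  0.06  ] yaw -15.1 sz [0.0109 0.0187]
X 0.06972470244046607 Y 0.00014420369695839074
t 30.85 tcp [ 0.5668 -0.137   0.1866] yaw -11.8 z [ 0.011 -0.003 -1.   ] F [-0.1  0.1 -0.2] w 0.995 q [-0.36  0.39  1.63  0.    1.11 -0.15]
```

View pics/w21.png

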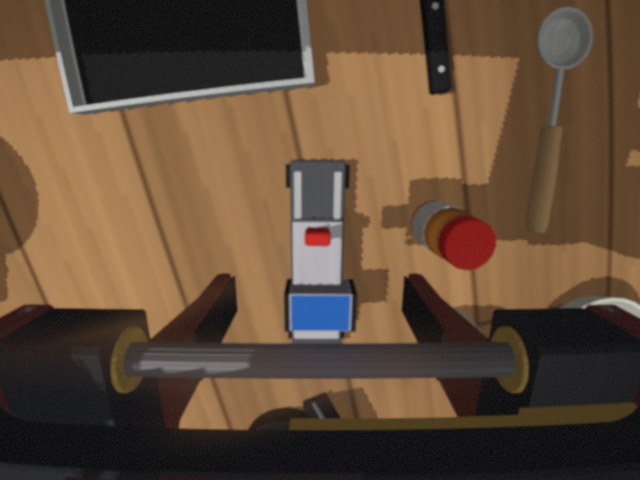

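The jaw is shut: it stopped at 14 N and the fin is back at its original place. Now the guide: move so the wrist camera sees the sleeve.

```bash
python3 - <<'E'
from h import *
print(toolrel([0.465,-0.44,.22],np.radians(-11.8)))
E
```

```text
[[-3.7, 31.74, -3.37], np.float64(-0.0)]
```

```bash
python3 -m jog '[[0,[-0.5,4,-1.5],0],[0,[-1,8.5,-3],0],[0,[-1.5,13,-3.4],0],[0,[-2,17.5,-3.4],0],[0,[-2.6,22,-3.4],0],[0,[-3.1,26.5,-3.4],0],[0,[-3.7,31.7,-3.4],0],[0,[-3.7,31.7,-3.4],0],[0,[-3.7,31.7,-3.4],0]]'; python3 - <<'E'
from h import *
f=snap('wrist','w22');im=cv2.cvtColor(f['image'],cv2.COLOR_RGB2BGR)[160:350,220:420]
cv2.imwrite('pics/z22.png',cv2.resize(im,None,fx=4,fy=3.1,interpolation=cv2.INTER_CUBIC)); cv2.imwrite('pics/z22.png',cv2.resize(im,None,fx=3.1,fy=3.1,interpolation=cv2.INTER_CUBIC)); st()
E
```

```text
clock: 31.75
tcp_pos: [0.4637, -0.44, 0.218]
orientation: [-0.001, 0.995, -0.105, 0.004]
contact_force: [0.6, 1.1, -0.6]
width: 1.001
t 31.8 tcp [ 0.4643 -0.4387  0.2184] yaw -11.9 z [ 0.009  0.    -1.   ] F [ 0.1  0.3 -0.1] w 0.999 q [-0.87  0.44  1.46  0.01  1.24 -0.66]
```

View pics/z22.png

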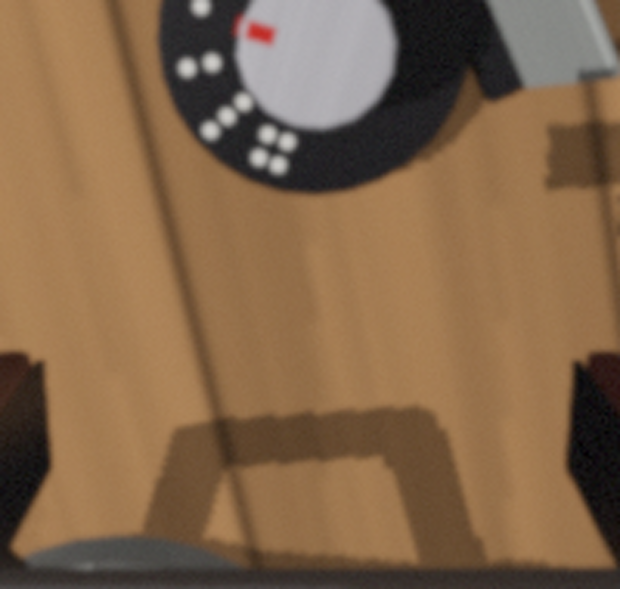

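View pics/w22.png

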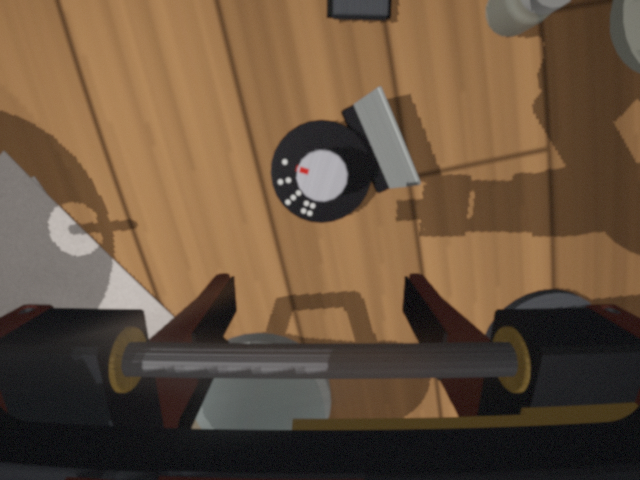

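Dots: one (284,162), two (284,181), three (293,199), four (308,209). The index line at (304,171) lies between one and two dots. Computing angles.

```bash
python3 - <<'E'
from h import *
f=load('w22');C=lambda u,v:(220+u/3.1,160+v/3.1)
top=[C(238,45),C(397,45)]
m=cv2.inRange(cv2.cvtColor(f['image'],cv2.COLOR_RGB2HSV),(100,0,140),(180,40,255));m[:130]=0;m[215:]=0;m[:,:290]=0;m[:,360:]=0
cs,_=cv2.findContours(m,cv2.RETR_EXTERNAL,cv2.CHAIN_APPROX_NONE);c=max(cs,key=cv2.contourArea);(cx,cy),r=cv2.minEnclosingCircle(c);print(cx,cy,r)
a=pt(f,(cx,cy),.065);print('axis',a,'diam',np.linalg.norm(pt(f,(cx-r,cy),.065)-pt(f,(cx+r,cy),.065)))
def ang(uv,z): p=pt(f,uv,z)-a; return round(np.arctan2(p[1],p[0]),3),round(np.hypot(p[0],p[1]),4)
for n,uv in [('1',C(201,6)),('2',C(200,65)),('3',C(227,116)),('4',C(272,150))]: print(n,ang(uv,.0225))
print('red',ang(C(262,34),.065),ang(C(240,26),.06))
for uv in [(380,88),(418,183)]: print('plate',pt(f,uv,.058))
print(toolrel([a[0],a[1],.055],np.radians(-11.8)))
E
```

```text
321.3724670410156 175.15785217285156 25.269575119018555
axis [ 0.47869043 -0.39002605  0.065     ] diam 0.043145203543619164
1 (np.float64(2.654), np.float64(0.0361))
2 (np.float64(-3.12), np.float64(0.0364))
3 (np.float64(-2.617), np.float64(0.0366))
4 (np.float64(-2.128), np.float64(0.0378))
red (np.float64(2.692), np.float64(0.0148)) (np.float64(2.674), np.float64(0.0213))
plate [ 0.54095586 -0.33054139  0.058     ]
plate [ 0.56102703 -0.4146851   0.058     ]
[[0.26, -5.02, 16.35], np.float64(-0.1)]
```

The index is at one dot (2.68 rad, against the dot's 2.65). Three dots means +1.0 rad counter-clockwise, which is -57.3° about the tool z. Gripping the sleeve.

```bash
python3 -m jog '[[0.25,[0.3,-3,0],0],[0.25,[0.3,-5,4],0],[0.25,[0.3,-5,8],0],[0.25,[0.3,-5,12],0],[0.25,[0.3,-5,15],0],[0.25,[0.3,-5,16.3],0],[0.25,[0.3,-5,16.3],0]]' 25; python3 -m jog '[[1,[0,0,0],0],[1,[0,0,0],0],[1,[0,0,0],0],[1,[0,0,0],0],[1,[0,0,0],0]]' 35; python3 - <<'E'
from h import *
st()
E
```

```text
clock: 32.5
tcp_pos: [0.4783, -0.3876, 0.0535]
orientation: [-0.002, 0.995, -0.103, 0.003]
contact_force: [0.4, 0.3, 0.2]
width: 0.748
clock: 33.0
tcp_pos: [0.4784, -0.3881, 0.055]
orientation: [-0.002, 0.995, -0.103, 0.003]
contact_force: [-1.7, 0.8, 6.5]
width: 0.495
t 33.0 tcp [ 0.4784 -0.3881  0.055 ] yaw -11.8 z [ 0.007  0.003 -1.   ] F [-1.7  0.8  6.5] w 0.495 q [-0.8   0.6   1.65  0.01  0.89 -0.6 ]
```

```bash
python3 -m jog '[[1,[0,0.1,0],-7],[1,[0,0.1,0],-14],[1,[0,0.1,0],-21],[1,[0,0.1,0],-28],[1,[0,0.1,0],-35],[1,[0,0.1,0],-42],[1,[0,0.1,0],-48],[1,[0,0.1,0],-54],[1,[0,0.1,0],-57],[1,[0,0.1,0],-57]]' 35; python3 - <<'E'
from h import *
st()
f=snap('top','t23');im=cv2.cvtColor(f['image'],cv2.COLOR_RGB2BGR)[250:330,420:510]
cv2.imwrite('pics/z23.png',cv2.resize(im,None,fx=6,fy=6,interpolation=cv2.INTER_CUBIC))
E
```

```text
clock: 34.0
tcp_pos: [0.4764, -0.3887, 0.055]
orientation: [-0.001, 0.923, 0.384, 0.002]
contact_force: [-5.9, 0.3, 1.2]
width: 0.497
t 34.0 tcp [ 0.4764 -0.3887  0.055 ] yaw 45.2 z [ 0.004  0.004 -1.   ] F [-5.9  0.3  1.2] w 0.497 q [-0.8   0.6   1.65  0.01  0.89 -1.59]
```

```bash
python3 -m jog '[[0.2,[0,0,0],0],[0.2,[0,0,0],0],[0.2,[0,0,0],0],[0.2,[0,0,-3],0],[0.2,[0,0,-7],0],[0.2,[0,0,-11],0],[0.2,[0,2.5,-14],0],[0,[0,5,-16],0],[0,[0,5,-16],0],[0,[0,5,-16],0]]'; python3 - <<'E'
from h import *
st()
f=snap('wrist','w23')
E
```

```text
clock: 35.05
tcp_pos: [0.5112, -0.4243, 0.2147]
orientation: [-0.001, 0.923, 0.384, 0.003]
contact_force: [-0.6, -0.4, -0.6]
width: 0.993
t 35.05 tcp [ 0.5112 -0.4243  0.2147] yaw 45.1 z [ 0.004  0.004 -1.   ] F [-0.6 -0.4 -0.6] w 0.993 q [-0.8   0.48  1.4   0.01  1.26 -1.59]
```

View pics/w23.png

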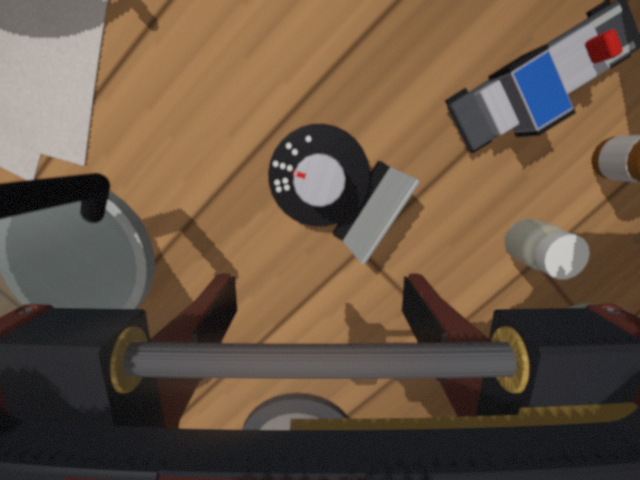

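```bash
python3 - <<'E'
from h import *
f=load('w23');im=f['image']
m=cv2.inRange(cv2.cvtColor(im,cv2.COLOR_RGB2HSV),(100,0,130),(180,40,255));m[:130]=0;m[215:]=0;m[:,:294]=0;m[:,355:]=0
cs,_=cv2.findContours(m,cv2.RETR_EXTERNAL,cv2.CHAIN_APPROX_NONE);c=max(cs,key=cv2.contourArea);(cx,cy),r=cv2.minEnclosingCircle(c);print(cx,cy,r)
a=pt(f,(cx,cy),.065);print(a)
def ang(uv,z): p=pt(f,uv,z)-a; return round(np.arctan2(p[1],p[0])%6.2832,3),round(np.hypot(p[0],p[1]),4)
for n,uv in [('1',(308,139)),('2',(291.5,149)),('3',(283,166)),('4',(282,186))]: print(n,ang(uv,.0225))
r=blob(f,(0,150,100),(8,255,255),(285,160,325,190),.065,mn=3,show='red')
m=cv2.inRange(cv2.cvtColor(im,cv2.COLOR_RGB2HSV),(0,150,100),(8,255,255));m[:,:290]=0;m[:,320:]=0;m[:165]=0;m[190:]=0
ys,xs=np.nonzero(m);print(xs.mean(),ys.mean(),ang((xs.mean(),ys.mean()),.065))
E
```

```text
318.5 179.5 25.739173889160156
[ 0.47772468 -0.39029517  0.065     ]
1 (np.float64(2.634), np.float64(0.0359))
2 (np.float64(3.147), np.float64(0.0359))
3 (np.float64(3.657), np.float64(0.0353))
4 (np.float64(4.195), np.float64(0.0367))
red px [300.8 174.8] area 12.5 ctr [ 0.4644 -0.3981  0.065 ] yaw 26.9 sz [0.0024 0.0053]
300.76190476190476 174.71428571428572 (np.float64(3.668), np.float64(0.0155))
```

Sleeve is on three dots (index 3.668, dot 3.657 rad). Now the knives: a fresh top view.

```bash
python3 - <<'E'
from h import *
f=snap('top','t24')
blob(f,(45,120,50),(80,255,255),(60,100,520,340),.010,mn=60,show='green')
blob(f,(24,150,110),(34,255,255),(60,100,520,340),.010,mn=60,show='yellow')
E
```

```text
green px [209.2 292.4] area 188.5 ctr [0.4606 0.2822 0.01  ] yaw -9.5 sz [0.0858 0.0183]
yellow px [153.6 295. ] area 172.0 ctr [0.45   0.4293 0.01  ] yaw -174.2 sz [0.0169 0.0849]
```

View pics/t24.png

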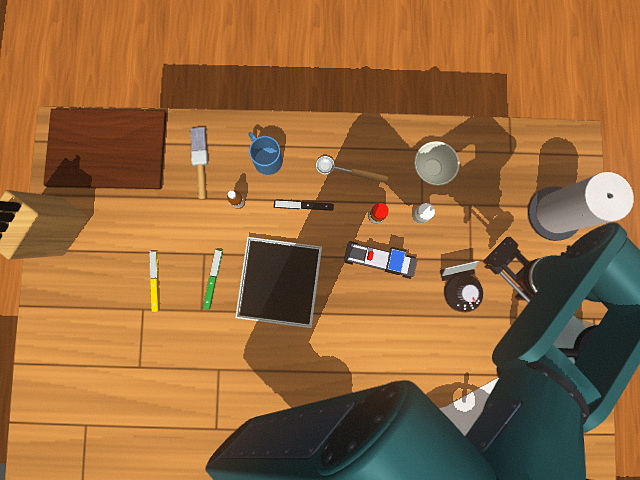

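Red knife is absent; green, yellow and black are unmoved, and the clamp and guide are done. First the black knife; measuring it and the tray roughly.

```bash
python3 - <<'E'
from h import *
f=load('t24')
for n,uv,z in [('bhandle',(318,206),.014),('tip',(275,204),.009),('end',(333,206),.014)]: print(n,np.round(pt(f,uv,z),4))
im=f['image']; hsv=cv2.cvtColor(im,cv2.COLOR_RGB2HSV)
m=cv2.inRange(hsv,(0,0,0),(180,255,60));m[:225]=0;m[340:]=0;m[:,:225]=0;m[:,330:]=0
cs,_=cv2.findContours(m,cv2.RETR_EXTERNAL,cv2.CHAIN_APPROX_NONE);c=max(cs,key=cv2.contourArea)
ap=cv2.approxPolyDP(c,5,True)[:,0];P=np.array([pt(f,u,.005) for u in ap]);print(ap.tolist(),np.round(P,4))
b=cv2.boxPoints(cv2.minAreaRect(c));P=np.array([pt(f,u,.005) for u in b]);print('ctr',P.mean(0),[np.linalg.norm(P[i]-P[i-1]) for i in range(4)],[np.degrees(np.arctan2(*(P[i]-P[i-1])[1::-1])) for i in range(4)])
print(toolrel([0.68,-0.02,.20],0.0))
E
```

```text
bhandle [ 6.983e-01 -2.000e-04  1.400e-02]
tip [0.7018 0.1162 0.009 ]
end [ 0.6993 -0.0406  0.014 ]
[[251, 241], [240, 314], [308, 323], [318, 249]] [[ 0.6001  0.1776  0.005 ]
 [ 0.4055  0.1992  0.005 ]
 [ 0.3862  0.0189  0.005 ]
 [ 0.5829 -0.0029  0.005 ]]
ctr [0.49323877 0.09854249 0.005     ] [np.float64(0.18362075233576375), np.float64(0.20011679005642397), np.float64(0.18681520670903995), np.float64(0.1998462130462214)] [np.float64(83.93079007699951), np.float64(-5.237291461229945), np.float64(-96.145789721577), np.float64(173.84800544125304)]
[[40.56, -16.36, 1.61], np.float64(45.1)]
```

```bash
python3 -m jog '[[0,[4,-1.6,0],5],[0,[8,-3.2,0],10],[0,[12.2,-4.9,0],15],[0,[16.2,-6.5,0],20],[0,[20.3,-8.2,0],25],[0,[24.3,-9.8,0],30],[0,[28.4,-11.5,0.4],35],[0,[32.4,-13,0.8],40],[0,[36.5,-14.7,1.2],45],[0,[40.5,-16.4,1.6],45]]'; python3 - <<'E'
from h import *
st();print(toolrel([0.68,-0.02,.20],0.0))
E
```

```text
clock: 36.15
tcp_pos: [0.6777, -0.018, 0.1982]
orientation: [-0.004, 1.0, -0.0, -0.001]
contact_force: [-0.6, -0.2, 0.1]
width: 1.002
t 36.15 tcp [ 0.6777 -0.018   0.1982] yaw -0.0 z [-0.003  0.008 -1.   ] F [-0.6 -0.2  0.1] w 1.002 q [-0.13  0.51  1.38  0.01  1.25 -0.13]
[[0.23, 0.2, -0.19], np.float64(-0.0)]
```

```bash
python3 - <<'E'
from h import *
snap('wrist','w25')
E
```

```text
(no output)
```

View pics/w25.png

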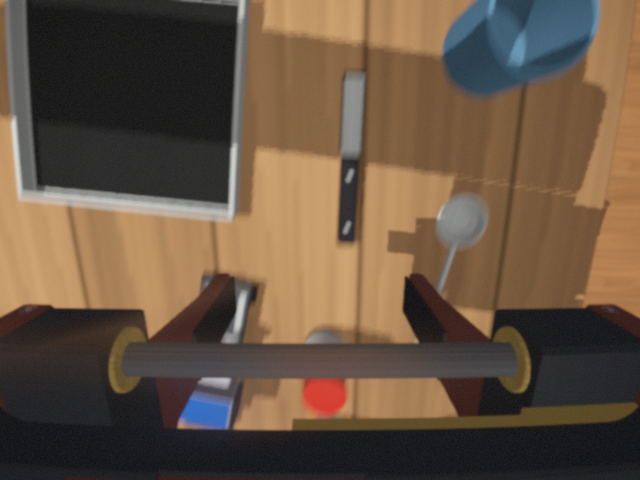

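Black knife: handle end at (346,241), handle/guard joint at (349,158), tip at (354,72).

```bash
python3 - <<'E'
from h import *
f=load('w25')
e=pt(f,(346,241),.014);j=pt(f,(349,158),.014);t=pt(f,(354,72),.009)
print(e,j,t,'len',np.linalg.norm((t-e)[:2]),np.linalg.norm((j-e)[:2]))
d=(t-e)[:2];d/=np.linalg.norm(d);yaw=np.arctan2(d[1],d[0]);print('yaw',np.degrees(yaw))
m=((e+j)[:2]/2)+d*(30-10)/1e3  # handle mid x=-30 -> x=-10
print('grip',m, toolrel([m[0],m[1],.029],yaw-np.pi/2))
for uv in [(237,213),(22,193),(246,0)]: print('tray top corner',np.round(pt(f,uv,.02),4))
E
```

```text
[ 0.70489253 -0.0314598   0.014     ] [0.70606818 0.04867906 0.014     ] [0.70948224 0.12454844 0.009     ] len 0.1560757469030624 0.08014749013619087
yaw 88.31486337413745
grip [0.70606849 0.02860098] [[2.69, -3.78, 16.9], np.float64(2.0)]
tray top corner [ 0.5996 -0.0024  0.02  ]
tray top corner [0.3859 0.0185 0.02  ]
tray top corner [0.6165 0.1795 0.02  ]
```

```bash
python3 - <<'E'
from h import *
f=load('t24');im=cv2.cvtColor(f['image'],cv2.COLOR_RGB2BGR)[225:335,225:330]
cv2.imwrite('pics/z24.png',cv2.resize(im,None,fx=5,fy=5,interpolation=cv2.INTER_CUBIC))
E
```

```text
(no output)
```

View pics/z24.png

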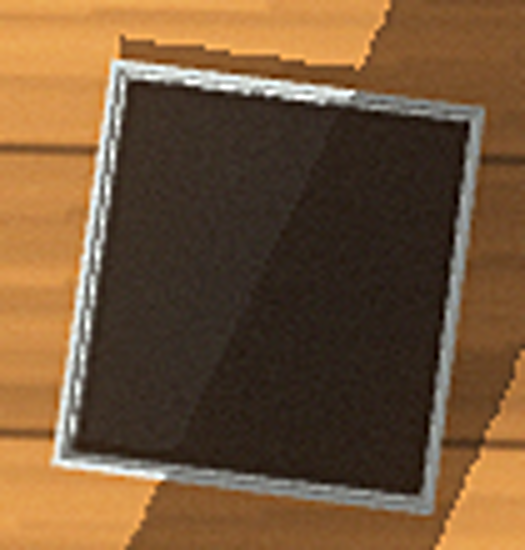

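```bash
python3 -m jog '[[0,[2.7,-3.8,4],2],[0,[2.7,-3.8,8],2],[0,[2.7,-3.8,12],2],[0,[2.7,-3.8,15],2],[0,[2.7,-3.8,16.5],2],[0,[2.7,-3.8,16.9],2],[0,[2.7,-3.8,16.9],2]]'; python3 -m jog '[[1,[0,0,0],0],[1,[0,0,0],0],[1,[0,0,0],0],[1,[0,0,0],0],[1,[0,0,0],0],[1,[0,0,0],0],[1,[0,0,0],0],[1,[0,0,0],0],[1,[0,0,0],0],[1,[0,0,0],0]]' 20;  python3 - <<'E'
from h import *
st()
E
```

```text
clock: 36.9
tcp_pos: [0.7059, 0.0286, 0.029]
orientation: [-0.006, 1.0, -0.015, -0.001]
contact_force: [0.2, 0.5, 0.5]
width: 0.995
clock: 37.9
tcp_pos: [0.7057, 0.0286, 0.0289]
orientation: [-0.006, 1.0, -0.015, -0.001]
contact_force: [-0.4, -0.2, -0.3]
width: 0.201
t 37.9 tcp [0.7057 0.0286 0.0289] yaw -1.7 z [-0.002  0.012 -1.   ] F [-0.4 -0.2 -0.3] w 0.201 q [-0.06  0.73  1.44  0.01  0.98 -0.04]
```

```bash
python3 -m jog '[[1,[0,0,0],0],[1,[0,0,0],0],[1,[0,0,-1],0],[1,[0,0,-4],0],[1,[0,0,-8],0],[1,[0,0,-11],0],[1,[0,0,-11],0]]' 30; python3 - <<'E'
from h import *
st()
f=load('t24')
P=np.array([pt(f,(225+u/5,225+v/5),.02) for u,v in [(113,60),(485,107),(432,512),(53,464)]])
print(np.round(P,4),P.mean(0)); e=P[0]-P[3]+P[1]-P[2];print('yaw',np.degrees(np.arctan2(e[1],e[0])),[np.linalg.norm(P[i]-P[i-1]) for i in range(4)])
snap('wrist','w26')
E
```

```text
clock: 38.6
tcp_pos: [0.7097, 0.0271, 0.1452]
orientation: [-0.006, 1.0, -0.015, 0.004]
contact_force: [0.5, -0.3, -0.2]
width: 0.201
t 38.6 tcp [0.7097 0.0271 0.1452] yaw -1.7 z [ 0.008  0.012 -1.   ] F [ 0.5 -0.3 -0.2] w 0.201 q [-0.07  0.6   1.36  0.01  1.17 -0.04]
[[ 0.6091  0.1849  0.02  ]
 [ 0.5887 -0.0133  0.02  ]
 [ 0.3763  0.0096  0.02  ]
 [ 0.3964  0.2079  0.02  ]] [0.49261147 0.09729246 0.02      ]
yaw -6.154549344367649 [np.float64(0.21391575369570587), np.float64(0.19921831671643658), np.float64(0.21370233405280734), np.float64(0.19923039611294177)]
```

View pics/w26.png

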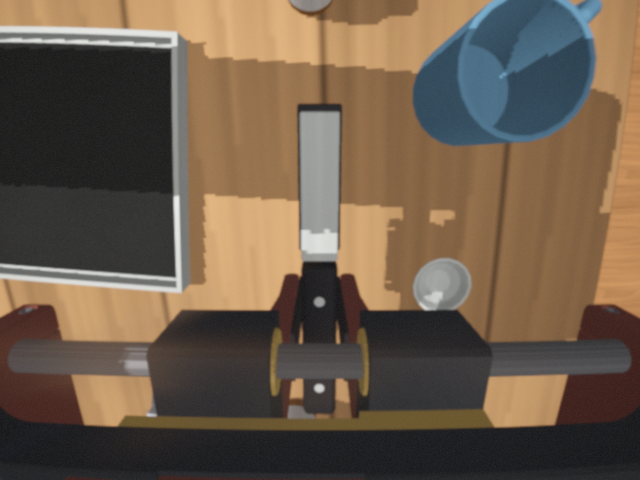

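```bash
python3 - <<'E'
from h import *
f=load('w26');s=[0.7097,0.0271]
for n,uv,z in [('joint',(320,263),.130),('end',(319,412),.130),('tip',(319,105),.125),('tray+x-y',(186,291),.02),('tray+x+y',(183,33),.02)]: 
    p=pt(f,uv,z);print(n,np.round(p,4), np.round(p[:2]-s,4))
print(robot.grab_frame('wrist')['world_from_camera']); st()
E
```

```text
joint [0.7116 0.0463 0.13  ] [0.0019 0.0192]
end [ 0.7085 -0.0404  0.13  ] [-0.0012 -0.0675]
tip [0.7133 0.1185 0.125 ] [0.0036 0.0914]
tray+x-y [ 0.5974 -0.0109  0.02  ] [-0.1123 -0.038 ]
tray+x+y [0.6187 0.1859 0.02  ] [-0.091   0.1588]
[[ 0.99955784 -0.02955673 -0.00324307  0.71026284]
 [-0.02942547 -0.96760662 -0.25074203  0.09639403]
 [ 0.0042731   0.2507266  -0.96804851  0.28130801]
 [ 0.          0.          0.          1.        ]]
t 38.7 tcp [0.7064 0.0273 0.1402] yaw -1.7 z [-0.     0.012 -1.   ] F [-0.9  0.9 -1.4] w 0.203 q [-0.07  0.61  1.37  0.01  1.17 -0.04]
```

The knife is held at about x=-5, as needed. Averaging the tray readings gives centre ≈(0.498,0.100), yaw -6.1°. Carrying it over the right-hand slot.

```bash
cat >> h.py <<'E'
def slot(y,x=-.012,z=.14,c=(0.498,0.100),yaw=-6.1):
    a=np.radians(yaw); return [c[0]+x*np.cos(a)-y*np.sin(a), c[1]+x*np.sin(a)+y*np.cos(a), z]
E
python3 - <<'E'
from h import *
print(slot(-.058),toolrel(slot(-.058),np.radians(-96.1)))
E
```

```text
[np.float64(0.4799046285329), np.float64(0.04360356809630893), 0.14] [[-22.69, -0.94, 0.04], np.float64(-85.6)]
```

I need the +94.4° turn (not -85.6°), so that the blade points away.

```bash
python3 -m jog '[[1,[-3,0,0],8.5],[1,[-6,0,0],17],[1,[-9,0,0],25.5],[1,[-12,0,0],34],[1,[-15,-0.5,0],42.5],[1,[-18,-0.5,0],51],[1,[-20.5,-0.9,0],59.5],[1,[-22.7,-0.9,0],68],[1,[-22.7,-0.9,0],76.5],[1,[-22.7,-0.9,0],85]]' 30; python3 -m jog '[[1,[0,0,0],8.5],[1,[0,0,0],9.4],[1,[0,0,0],9.4]]';  python3 - <<'E'
from h import *
st();print(toolrel(slot(-.058),np.radians(-96.1)))
snap('wrist','w27')
E
```

```text
clock: 39.7
tcp_pos: [0.4774, 0.0434, 0.1391]
orientation: [-0.003, 0.725, -0.689, -0.006]
contact_force: [0.6, 0.2, -1.3]
width: 0.199
clock: 40.0
tcp_pos: [0.4765, 0.0434, 0.1382]
orientation: [0.002, -0.667, 0.745, 0.007]
contact_force: [0.1, -0.3, -1.3]
width: 0.201
t 40.0 tcp [0.4765 0.0434 0.1382] yaw -96.3 z [-0.006  0.012 -1.   ] F [ 0.1 -0.3 -1.3] w 0.201 q [-0.06  0.33  1.89  0.01  0.93  1.61]
[[-0.06, -0.33, -0.18], np.float64(-0.2)]
```

View pics/w27.png

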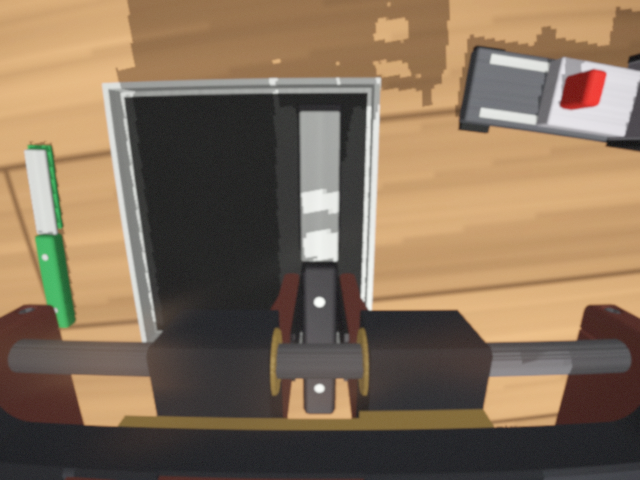

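```bash
python3 - <<'E'
from h import *
f=load('w27')
a=pt(f,(105,84),.02);b=pt(f,(380,80),.02);print(a,b,np.linalg.norm(a-b))
e=(a-b)[:2];e/=np.linalg.norm(e);print('yaw',np.degrees(np.arctan2(e[1],e[0]))-90)
n=np.array([e[1],-e[0]]);c=(a+b)[:2]/2-n*.1075;print('ctr',c)
E
```

```text
[0.61375139 0.18539746 0.02      ] [ 0.59208695 -0.01166711  0.02      ] 0.19825184663969275
yaw -6.273661027574462
ctr [0.49606295 0.09861249]
```

```bash
python3 -m jog '[[1,[0,-0.2,3],0],[1,[0,-0.2,6],0],[1,[0,-0.2,8.5],0],[1,[0,-0.2,9.7],0],[1,[0,-0.2,10.2],0],[1,[0,-0.2,10.35],0],[1,[0,-0.2,10.35],0]]' 30; python3 - <<'E'
from h import *
st()
E
```

```text
clock: 40.75
tcp_pos: [0.4789, 0.0444, 0.0355]
orientation: [0.003, -0.667, 0.745, 0.006]
contact_force: [0.1, -0.7, -0.6]
width: 0.202
t 40.75 tcp [0.4789 0.0444 0.0355] yaw -96.3 z [-0.004  0.012 -1.   ] F [ 0.1 -0.7 -0.6] w 0.202 q [-0.06  0.51  1.97  0.02  0.68  1.61]
```

Down 1.5 mm more, then open a little and lift.

```bash
python3 -m jog '[[1,[0,0,0.15],0],[1,[0,0,0.15],0],[0.55,[0,0,0.15],0],[0.55,[0,0,0.15],0],[0.55,[0,0,0.15],0],[0.55,[0,0,-2],0],[0.55,[0,0,-5],0],[0.3,[0,0,-9],0],[0,[0,0,-13],0],[0,[0,0,-15],0]]' 20; python3 - <<'E'
from h import *
st();snap('wrist','w28')
E
```

```text
clock: 41.75
tcp_pos: [0.4809, 0.0425, 0.1887]
orientation: [0.004, -0.667, 0.745, 0.004]
contact_force: [1.3, 0.6, 0.4]
width: 0.684
t 41.75 tcp [0.4809 0.0425 0.1887] yaw -96.3 z [ 0.     0.012 -1.   ] F [1.3 0.6 0.4] w 0.684 q [-0.06  0.26  1.83  0.01  1.05  1.61]
```

View pics/w28.png

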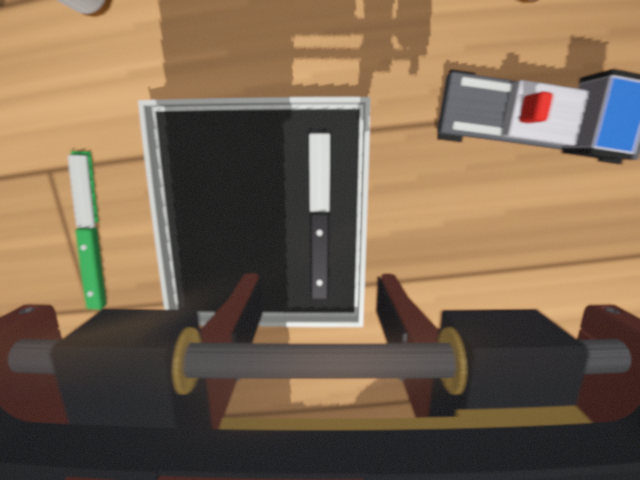

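The black knife lies flat in the tray at (320,215), blade away. Next the green one, which is at (85,235) in this view.

```bash
python3 - <<'E'
from h import *
print(toolrel([0.43,0.27,.19],np.radians(-98)))
E
```

```text
[[-22.05, 7.68, 0.31], np.float64(1.7)]
```

```bash
python3 -m jog '[[0,[-4,1.5,0],1],[0,[-8.5,3,0],1.7],[0,[-13,4.5,0],1.7],[0,[-17.5,6,0],1.7],[0,[-22,7.7,0.2],1.7],[0,[-22,7.7,0.2],1.7],[0,[-22,7.7,0.2],1.7]]'; python3 - <<'E'
from h import *
st();snap('wrist','w29')
E
```

```text
clock: 42.5
tcp_pos: [0.4288, 0.2702, 0.1904]
orientation: [0.005, -0.658, 0.753, 0.003]
contact_force: [0.6, -0.4, -0.1]
width: 0.999
t 42.5 tcp [0.4288 0.2702 0.1904] yaw -97.8 z [ 0.003  0.011 -1.   ] F [ 0.6 -0.4 -0.1] w 0.999 q [0.42 0.29 1.78 0.01 1.06 2.12]
```

View pics/w29.png

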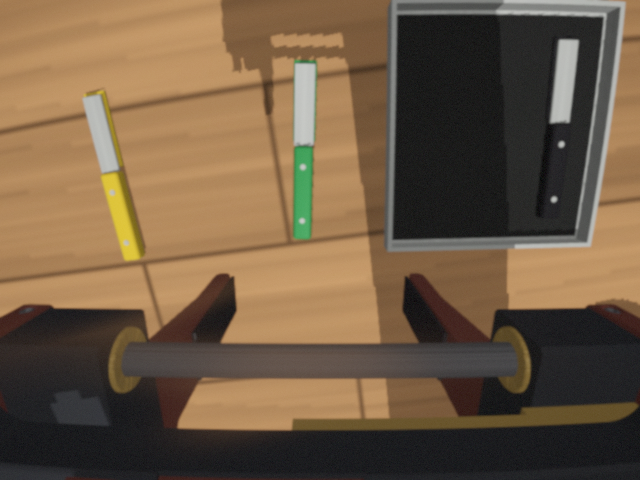

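Green: joint (303,147), end (303,239), tip (305,60). Yellow: joint (112,172), end (132,259), tip (96,92).

```bash
cat >> h.py <<'E'
def knife(f,end,joint,tip):
    e=pt(f,end,.014);j=pt(f,joint,.014);t=pt(f,tip,.009)
    d=(t-e)[:2];L=np.linalg.norm(d);d/=L;yaw=np.arctan2(d[1],d[0])
    m=(e+j)[:2]/2+d*.022
    print('len',L,np.linalg.norm((j-e)[:2]),'yaw',np.degrees(yaw),'grip(x=-8)',m,toolrel([m[0],m[1],.029],yaw-np.pi/2)); return m,yaw
E
python3 - <<'E'
from h import *
f=load('w29')
knife(f,(303,239),(303,147),(305,60)); knife(f,(132,259),(112,172),(96,92))
E
```

```text
len 0.15993424119640332 0.08596952450489391 yaw -8.871236274882628 grip(x=-8) [0.48627428 0.27848407] [[-1.52, -5.5, 16.17], np.float64(1.0)]
len 0.1590833539792013 0.08643995925386179 yaw -2.0100210626586206 grip(x=-8) [0.48933837 0.45920295] [[-19.47, -3.33, 16.37], np.float64(-5.9)]
```

```bash
python3 -m jog '[[0.3,[-1.5,-3,3],1],[0.3,[-1.5,-5.3,7],1],[0.3,[-1.5,-5.3,11],1],[0.3,[-1.5,-5.3,14],1],[0.3,[-1.5,-5.3,15.8],1],[0.3,[-1.5,-5.3,16.2],1],[0.3,[-1.5,-5.3,16.2],1]]' 20; python3 - <<'E'
from h import *
st()
E
python3 -m jog '[[1,[0,0,0],0],[1,[0,0,0],0],[1,[0,0,0],0],[1,[0,0,0],0],[1,[0,0,0],0],[1,[0,0,0],0],[1,[0,0,0],0],[1,[0,0,0],0],[1,[0,0,0],0]]' 30; python3 -m jog '[[1,[0,0,-1],0],[1,[0,0,-4],0],[1,[0,0,-8],0],[1,[0,0,-11],0],[1,[0,0,-11],0]]'; python3 - <<'E'
from h import *
st(); snap('wrist','w30');print(toolrel(slot(.058,c=(.4965,.099)),np.radians(-96.1)))
E
```

```text
clock: 43.25
tcp_pos: [0.4843, 0.277, 0.0283]
orientation: [0.004, -0.649, 0.76, 0.003]
contact_force: [-0.6, -1.0, -0.7]
width: 0.699
t 43.25 tcp [0.4843 0.277  0.0283] yaw -99.0 z [ 0.001  0.01  -1.   ] F [-0.6 -1.  -0.7] w 0.699 q [0.39 0.58 1.8  0.01 0.75 2.11]
clock: 44.15
tcp_pos: [0.4845, 0.2773, 0.0286]
orientation: [0.004, -0.649, 0.76, 0.003]
contact_force: [-0.8, 0.6, 5.4]
width: 0.204
clock: 44.65
tcp_pos: [0.487, 0.2771, 0.1429]
orientation: [0.008, -0.649, 0.76, 0.002]
contact_force: [1.3, 0.9, -0.6]
width: 0.207
t 44.65 tcp [0.487  0.2771 0.1429] yaw -99.0 z [ 0.009  0.013 -1.   ] F [ 1.3  0.9 -0.6] w 0.207 q [0.39 0.41 1.72 0.01 0.99 2.11]
[[11.63, -2.36, -0.06], np.float64(-2.9)]
```

View pics/w30.png

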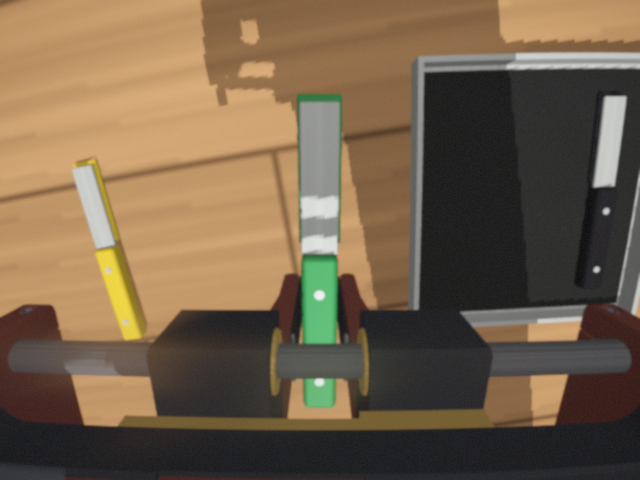

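```bash
python3 - <<'E'
from h import *
print(slot(.055,x=-.016,c=(.4965,.099)),toolrel(slot(.055,x=-.016,c=(.4965,.099),z=.12),np.radians(-96.1)))
E
```

```text
[np.float64(0.48643511681736157), np.float64(0.15538881206870597), 0.14] [[11.98, -1.96, 1.93], np.float64(-2.9)]
```

```bash
python3 -m jog '[[1,[3,-0.5,0],-1],[1,[6,-1,0.5],-2],[1,[9,-1.5,1],-2.9],[1,[12,-2,1.9],-2.9],[1,[12,-2,1.9],-2.9],[1,[12,-2,1.9],-2.9]]' 30; python3 - <<'E'
from h import *
st();print(toolrel(slot(.055,x=-.016,c=(.4965,.099),z=.034),np.radians(-96.1)));snap('wrist','w31')
E
```

```text
clock: 45.3
tcp_pos: [0.4856, 0.1545, 0.119]
orientation: [0.005, -0.668, 0.744, 0.003]
contact_force: [-0.2, 0.1, -0.4]
width: 0.204
t 45.3 tcp [0.4856 0.1545 0.119 ] yaw -96.2 z [ 0.003  0.012 -1.   ] F [-0.2  0.1 -0.4] w 0.204 q [0.16 0.39 1.85 0.01 0.9  1.84]
[[0.0, -0.06, 8.51], np.float64(-0.1)]
```

View pics/w31.png

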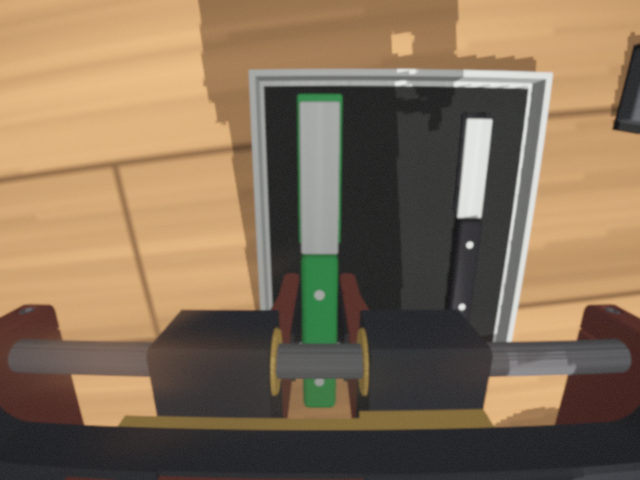

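Aligned with the tray and clear of walls. Lowering and releasing.

```bash
python3 -m jog '[[1,[0,0,3],0],[1,[0,0,6],0],[1,[0,0,7.7],0],[1,[0,0,8.3],0],[1,[0,0,8.5],0],[1,[0,0,8.5],0],[0.6,[0,0,8.5],0],[0.6,[0,0,8.5],0],[0.6,[0,0,8.5],0]]' 30; python3 - <<'E'
from h import *
st()
E
python3 -m jog '[[0.6,[0,0,-1],0],[0.6,[0,0,-4],0],[0.3,[0,0,-8],0],[0,[0,0,-12],0],[0,[-3,1,-15],0],[0,[-7,1,-15],0],[0,[-7,1,-15],0]]';python3 - <<'E'
from h import *
st();snap('wrist','w32')
E
```

```text
clock: 46.25
tcp_pos: [0.4871, 0.1563, 0.0352]
orientation: [0.006, -0.668, 0.744, 0.003]
contact_force: [-0.0, -0.8, 0.4]
width: 0.394
t 46.25 tcp [0.4871 0.1563 0.0352] yaw -96.1 z [ 0.006  0.012 -1.   ] F [-0.  -0.8  0.4] w 0.394 q [0.17 0.53 1.91 0.02 0.7  1.83]
clock: 46.95
tcp_pos: [0.4853, 0.2288, 0.1889]
orientation: [0.009, -0.669, 0.743, 0.002]
contact_force: [-0.3, -0.2, 0.2]
width: 0.81
t 46.95 tcp [0.4853 0.2288 0.1889] yaw -96.0 z [ 0.011  0.015 -1.   ] F [-0.3 -0.2  0.2] w 0.81 q [0.3  0.32 1.73 0.01 1.07 1.97]
```

View pics/w32.png

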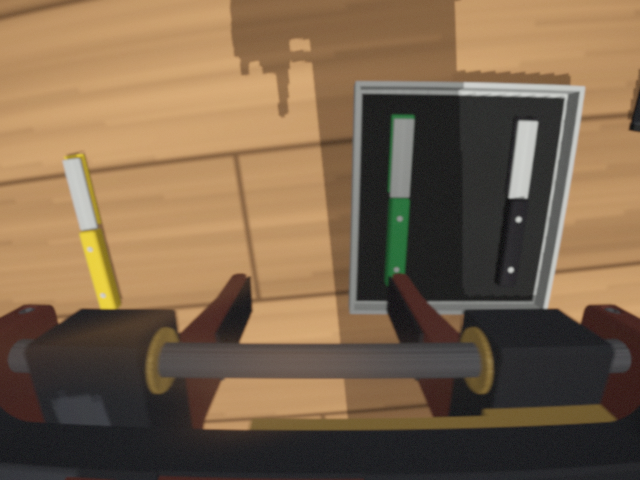

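Green is flat at (400,200), beside black. Now the yellow knife.

```bash
python3 - <<'E'
from h import *
print(toolrel([0.425,0.44,.19],np.radians(-92)))
E
```

```text
[[-20.59, 8.11, -0.0], np.float64(-4.0)]
```

```bash
python3 -m jog '[[0,[-4,1.6,0],-1],[0,[-8.5,3.2,0],-2],[0,[-13,5,0],-3],[0,[-17,6.6,0],-4],[0,[-20.6,8.1,0],-4],[0,[-20.6,8.1,0],-4],[0,[-20.6,8.1,0],-4]]'; python3 - <<'E'
from h import *
st();snap('wrist','w33')
E
```

```text
clock: 47.7
tcp_pos: [0.4246, 0.4393, 0.1894]
orientation: [0.007, -0.695, 0.719, 0.002]
contact_force: [0.4, 0.2, -0.8]
width: 0.998
t 47.7 tcp [0.4246 0.4393 0.1894] yaw -91.9 z [ 0.007  0.011 -1.   ] F [ 0.4  0.2 -0.8] w 0.998 q [0.69 0.42 1.56 0.   1.14 2.29]
```

View pics/w33.png

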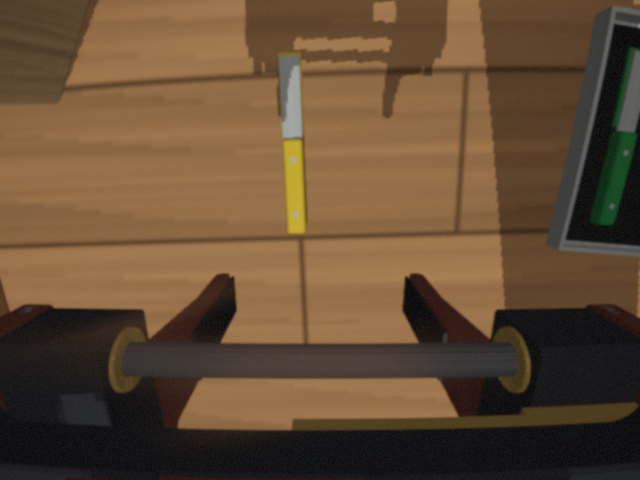

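Yellow: end (297,232), joint (292,139), tip (289,55).

```bash
python3 - <<'E'
from h import *
knife(load('w33'),(297,232),(292.5,139),(289,55))
E
```

```text
len 0.1569861878067128 0.08583397995299177 yaw -0.001198419013484966 grip(x=-8) [0.48931949 0.46180498] [[-2.36, -6.24, 16.12], np.float64(-2.0)]
```

Yellow has shifted ~3 cm since the top view (likely the announced knock), but the current reading is what I use.

```bash
python3 -m jog '[[0,[-2.3,-3,3],-2],[0,[-2.3,-6,7],-2],[0,[-2.3,-6,11],-2],[0,[-2.3,-6,14],-2],[0,[-2.3,-6,15.7],-2],[0,[-2.3,-6,16.1],-2],[0,[-2.3,-6,16.1],-2]]' 20; python3 - <<'E'
from h import *
st()
E
python3 -m jog '[[1,[0,0,0],0],[1,[0,0,0],0],[1,[0,0,0],0],[1,[0,0,0],0],[1,[0,0,0],0],[1,[0,0,0],0],[1,[0,0,0],0],[1,[0,0,0],0],[1,[0,0,0],0],[1,[0,0,0],0]]' 30; python3 -m jog '[[1,[0,0,0],0],[1,[0,0,-1],0],[1,[0,0,-4],0],[1,[0,0,-8],0],[1,[0,0,-11],0],[1,[0,0,-11],0]]'; python3 - <<'E'
from h import *
st(); snap('wrist','w34')
E
```

```text
clock: 48.45
tcp_pos: [0.4872, 0.4595, 0.0288]
orientation: [0.006, -0.707, 0.708, 0.001]
contact_force: [-0.6, -0.2, 1.0]
width: 1.0
t 48.45 tcp [0.4872 0.4595 0.0288] yaw -90.1 z [ 0.006  0.01  -1.   ] F [-0.6 -0.2  1. ] w 1.0 q [0.65 0.69 1.54 0.01 0.9  2.22]
clock: 49.45
tcp_pos: [0.4872, 0.4596, 0.0288]
orientation: [0.006, -0.707, 0.708, 0.001]
contact_force: [0.4, 0.2, 0.6]
width: 0.201
clock: 50.05
tcp_pos: [0.4893, 0.4605, 0.1445]
orientation: [0.01, -0.707, 0.708, 0.001]
contact_force: [0.1, 0.1, -0.6]
width: 0.2
t 50.05 tcp [0.4893 0.4605 0.1445] yaw -90.1 z [ 0.014  0.016 -1.   ] F [ 0.1  0.1 -0.6] w 0.2 q [0.65 0.55 1.47 0.   1.11 2.22]
```

View pics/w34.png

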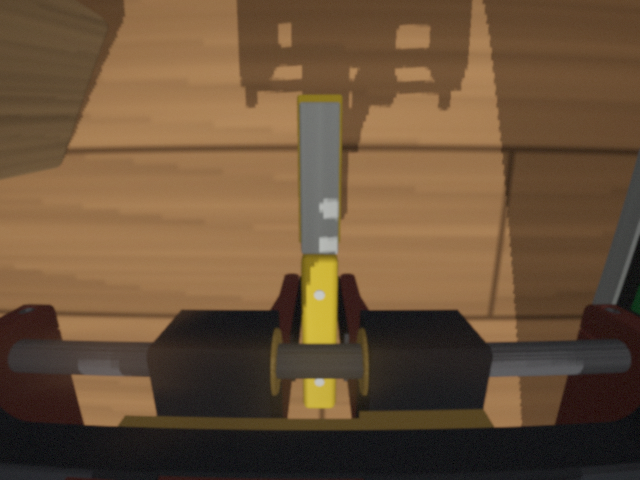

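```bash
python3 - <<'E'
from h import *
print(slot(0,x=-.016,c=(.4965,.099),z=.12),toolrel(slot(0,x=-.016,c=(.4965,.099),z=.13),np.radians(-96.1)))
E
```

```text
[np.float64(0.48059059289386874), np.float64(0.10070022514137973), 0.12] [[35.9, 0.71, 0.7], np.float64(6.0)]
```

```bash
python3 -m jog '[[1,[4,0.1,0],1],[1,[8,0.1,0],2],[1,[12.5,0.2,0],3],[1,[17,0.3,0],4],[1,[21.5,0.4,0],5],[1,[26,0.5,0],6],[1,[30.5,0.6,0],6],[1,[34,0.7,0],6],[1,[35.9,0.7,0.7],6],[1,[35.9,0.7,0.7],6]]' 30; python3 - <<'E'
from h import *
st();print(toolrel(slot(0,x=-.016,c=(.4965,.099),z=.034),np.radians(-96.1)));snap('wrist','w35')
E
```

```text
clock: 51.1
tcp_pos: [0.4788, 0.0984, 0.1283]
orientation: [0.007, -0.667, 0.745, 0.003]
contact_force: [0.1, -0.1, -0.8]
width: 0.202
t 51.1 tcp [0.4788 0.0984 0.1283] yaw -96.3 z [ 0.007  0.013 -1.   ] F [ 0.1 -0.1 -0.8] w 0.202 q [0.05 0.35 1.89 0.02 0.9  1.72]
[[-0.12, -0.11, 9.43], np.float64(-0.2)]
```

View pics/w35.png

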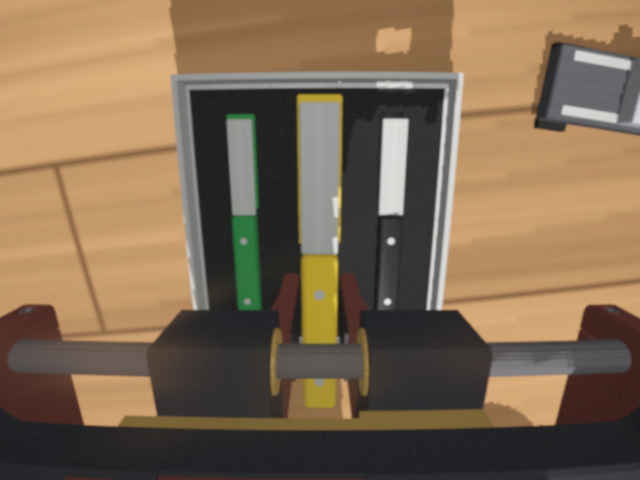

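Centred between green and black. Lowering and releasing.

```bash
python3 -m jog '[[1,[-0.1,-0.1,3],0],[1,[-0.1,-0.1,6],0],[1,[-0.1,-0.1,8.2],0],[1,[-0.1,-0.1,9.1],0],[1,[-0.1,-0.1,9.4],0],[1,[-0.1,-0.1,9.4],0],[0.6,[-0.1,-0.1,9.4],0],[0.6,[-0.1,-0.1,9.4],0],[0.6,[-0.1,-0.1,9.4],0]]' 30; python3 - <<'E'
from h import *
st()
E
python3 -m jog '[[0.6,[0,0,-1],0],[0.6,[0,0,-4],0],[0.3,[0,0,-8],0],[0,[0,0,-12],0],[0,[0,3,-16],0],[0,[0,5,-18],0],[0,[0,5,-18],0]]';python3 - <<'E'
from h import *
st();snap('wrist','w36');snap('top','t36');f=snap('scene','s36')
E
```

```text
clock: 52.05
tcp_pos: [0.4817, 0.1019, 0.0356]
orientation: [0.008, -0.668, 0.744, 0.002]
contact_force: [0.8, 0.6, -0.5]
width: 0.393
t 52.05 tcp [0.4817 0.1019 0.0356] yaw -96.2 z [ 0.009  0.014 -1.   ] F [ 0.8  0.6 -0.5] w 0.393 q [0.06 0.51 1.95 0.02 0.67 1.72]
clock: 52.75
tcp_pos: [0.4295, 0.1051, 0.2185]
orientation: [0.01, -0.668, 0.744, 0.001]
contact_force: [0.6, 0.1, -0.9]
width: 0.818
t 52.75 tcp [0.4295 0.1051 0.2185] yaw -96.2 z [ 0.014  0.014 -1.   ] F [ 0.6  0.1 -0.9] w 0.818 q [0.07 0.15 1.88 0.01 1.09 1.75]
```

View pics/w36.png

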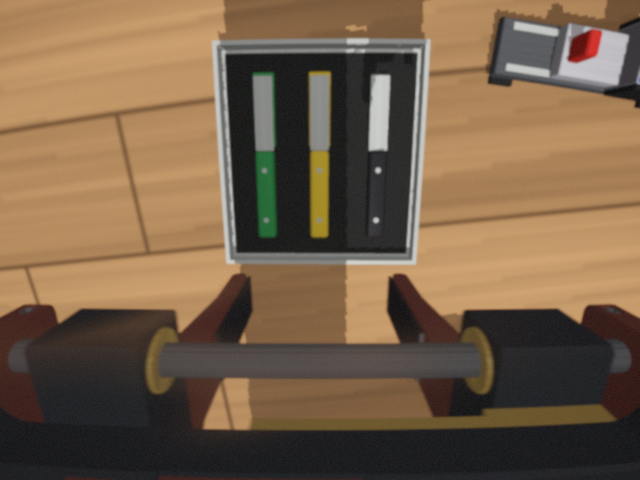

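View pics/s36.png

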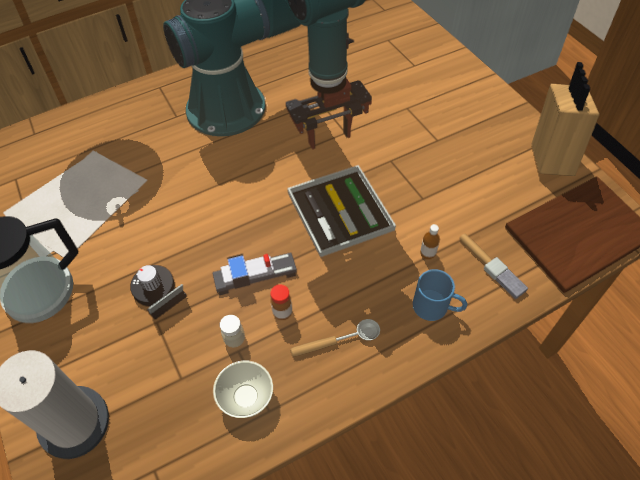

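View pics/t36.png

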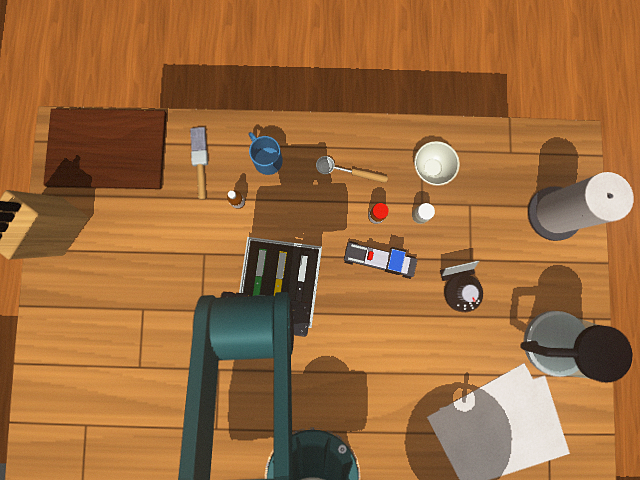

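All three knives lie flat in the tray, blades away; jars and bottle are where they were. One last check of the hone and fin against the first picture.

```bash
python3 - <<'E'
from h import *
f=load('t36');g=load('top0')
blob(f,(100,120,50),(125,255,255),(380,240,425,285),.056,mn=30,show='blue now')
blob(g,(8,180,80),(18,255,255),(384,246,414,280),.056,mn=30,show='orange then')
for n,h in (('then',g),('now',f)): blob(h,(0,150,90),(6,255,255),(360,245,380,268),.06,mn=8,show='fin '+n)
for n,h in (('then',g),('now',f)): blob(h,(0,150,90),(6,255,255),(370,195,390,225),.09,mn=8,show='spice '+n)
E
```

```text
blue now px [396.2 260.1] area 231.5 ctr [ 0.5548 -0.2043  0.056 ] yaw -13.7 sz [0.0514 0.0337]
orange then px [395.9 261. ] area 230.0 ctr [ 0.5522 -0.2035  0.056 ] yaw -12.2 sz [0.0518 0.0338]
fin then px [369.5 255. ] area 25.5 ctr [ 0.5658 -0.1347  0.06  ] yaw -179.4 sz [0.0128 0.0205]
fin now px [370.2 255.3] area 27.5 ctr [ 0.5651 -0.1365  0.06  ] yaw -13.4 sz [0.0225 0.0112]
spice then px [380.5 210.5] area 172.0 ctr [ 0.6767 -0.1576  0.09  ] yaw -179.7 sz [0.038  0.0384]
spice now px [379.5 210.5] area 180.0 ctr [ 0.6766 -0.1551  0.09  ] yaw -179.7 sz [0.038  0.0384]
```

```bash
python3 - <<'E'
from h import *
print(robot.close_job())
E
```

```text
the job is handed in; nothing more can be done
None
```

The job is done and handed in at about 53 s of the 208 s allowed. The order was as asked: jaw open, hone turned, jaw shut, sleeve, then knives.

- **Hone:** It is in the clamp with the blue face up and the jaw shut on it. The jaw stopped at about 14 N with the fin back within 2 mm of where it started. The hone sits about 2–3 mm off to one side of its original place.
- **A mishap on the way:** The hone did not swing in the grip as I planned. After the first quarter turn it rolled off the fixed jaw onto the table. I picked it up again, and one roll attempt slipped before the last quarter turn worked.
- **Sleeve:** The index reads 3.668 rad against 3.657 rad for the three-dot mark, so it is on three dots.
- **Knives:** Black, green and yellow lie flat and lengthwise in the tray with the blades pointing away. I saw no red knife in any view. The yellow one had moved about 3 cm since I first saw it, and I picked it up from its new place.
- **Bystanders:** The oil, salt and spice jars look unmoved. I measured only the spice jar, which differs by 2.5 mm between views, within the camera error.
- **Disagreements:** The tray position differed by up to about 14 mm between the first top and wrist views. I used a close wrist view for the final placing. The tool also drifted about 1° from vertical during the run.

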